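Put four tools back on their shadow boards

ROBOT

A 7-joint arm with a two-finger parallel gripper is mounted at the origin on a cart in front of the work surface, level with it; the furniture and walls round the work are solid. World frame = base frame: x ahead of the robot, y to its left, z up, the work surface at z = 0. Lengths are in m, angles in rad, forces in N, time in s.
With the tool pointing down it reaches from about 0.425 to 1.025 m from the base axis. Payload 3.6 kg.
Tool frame: the origin (TCP) lies midway between the tips of the shut fingers; the grasp point (between the pads) lies 19 mm behind it; z points along the fingers, y is the direction in which the jaws open and shut (so a half turn about z gives the same grasp; the last joint's range is limited). The gripper opens to 85 mm and grips with 20 to 120 N. Pads are 22 mm wide; open, the fingers measure 114 mm over their backs; the gripper's body (76 mm by 85 mm) begins 54 mm behind the grasp point. The pads swing forward as they close: fully open they stand 13 mm farther back than shut.
Start: joints at [-1.405, 0.591, 0.048, 1.609, -0.033, 0.943, -0.034], TCP at [0.186, 0.701, 0.231] pointing down, gripper open.
Joint ranges: [-2.69, 2.69], [-0.47, 2.24], [-1.27, 1.36], [0.19, 2.51], [-1.53, 4.68], [0.08, 2.07], [-3.09, 3.09]. Speed limits (rad/s): [2.57, 2.57, 3.14, 3.14, 3.14, 3.14, 3.14].

INTERFACE

Orientations are given as a 3x3 rotation matrix whose columns are the frame's x, y, z axes.
In Python, from cell import * gives the robot as it stands.
- The arm moves only by the tool send_rows, never from a script. Its arguments are lists of equal length, an entry for each row: "rotation": the turn, a rotation vector about the tool's x, y, z in degrees, a list of three; "translation": the shift along the tool's x, y, z in cm, a list of three; "claw": the gripper command: -1 is shut, 1 is fully open, values between are in proportion. In form: {"rotation": [[rx, ry, rz], ...], "translation": [[tx, ty, tz], ...], "claw": [claw, ...]}. A call has 1 to 5 rows; each row is the pose to reach, as a shift and turn from the pose commanded when the call began, along the tool's axes at that moment; what a row does not reach only later rows make up. A row lasts 1/8 s, in which the tool goes at most 62.5 mm and 10.7 degrees, less where a joint would pass 70% of its speed; a pose out of reach is approached as far as the arm can. A call with a gripper value outside its range is refused whole. The fingers move at their own pace and stop on an object; "grip_force" is the grip in N (left out, the last holds). Time passes only in rows, so rows that repeat a pose let the fingers close. It gives the time, the measured TCP pose, the force and the opening at its end, in the units of the state.
- read_state(): the state, without advancing time (a new reading comes with each control period).
- camera(name): name is "side" or "top"; returns a dict with "img" (480x640x3 uint8, red, green, blue), "fx", "fy", "cx", "cy" (pixels), "extrinsics" (4x4, takes a point from world to camera coordinates). Camera axes: x right, y up, looking along -z (the intrinsics and any distortion apply to the point x, -y, -z); pixel columns grow to the right and rows downward; lengths in m; the calibration is good to about 2 mm. A picture is of the moment at which its call begins. There is no depth.
- finish_job(): hands the job in, once; it reports no verdict.
The state is a dict: "t": time; "joints": joint angles; "dq": joint speeds; "joint_torque": joint torques, N m; "position": TCP position; "tool_rot": TCP orientation; "force": force on the tool from outside, world axes, zero at the start; "torque": the same for the moment, N m; "grip_width": opening from 0.0 (shut) to 1.0 (fully open).
Only numpy, scipy, OpenCV 4.12 (cv2) and the standard library are available. Lean on these libraries where they do the work, as an engineer would, in place of code of your own. Each camera call takes 0.05 s, during which the arm holds its last target.

TASK

Put the two screwdrivers, the chuck key and the sanding block away: lay each one flat on the plywood board that has its own black outline, of its shape and length, painted on it, covering the outline and the same way round, and let go of it. Leave the wood offcuts and all other things on the bench where they are.

Things in the scene. Friction and masses are not known exactly. Their poses are not given: they have to be found in the camera images.
- long_driver_mid (a point): Loose long screwdriver with red handle, 25 x 195 x 24 mm, about 0.07 kg. Point: on the axis of the handle, 12 mm above the underside, the place to grip (24 mm wide along x). z up; x, y in the bench plane when it lies flat as it does at the start. y runs lengthwise from blade to handle: the handle ends 53 mm from this point towards +y, the blade 142 mm towards -y.
- short_driver_mid (a point): Loose short screwdriver with yellow handle, 21 x 161 x 20 mm, about 0.07 kg. Point: on the axis of the handle, 10 mm above the underside, the place to grip (20 mm wide along x). z up; x, y in the bench plane when it lies flat as it does at the start. y runs lengthwise from blade to handle: the handle ends 45 mm from this point towards +y, the blade 115 mm towards -y.
- chuck_key_mid (a point): Loose grey steel drill chuck key shaped like a T, 76 x 52 x 17 mm, about 0.06 kg. Point: in the thick toothed head of the key (16 mm wide along x, 24 mm long along y, 17 mm high), 8.5 mm above the underside, the place to grip. z up; x, y in the bench plane when it lies flat as it does at the start. y runs along the stem from head to cross bar: the bar lies along x, 32 mm from this point towards +y.
- block_mid (a point): Loose brown cork sanding block, a plain cuboid of 58 mm along x, 105 mm along y, 31 mm high, about 0.06 kg. Point: its centre. z up.
- long_driver_spot (a point): Fixed flat plywood board of 60 x 198 mm (x, y), 6 mm thick, with the black life-size outline of the long screwdriver painted on it and no rim. Point: on the board's top face, 45 mm from the board's centre towards +y, on the handle's outline: it lies straight below the tool's listed point when the tool covers its outline. z up; y runs along the outline from blade to handle, as on the tool, so the axes of tool and board agree when it is laid right.
- short_driver_spot (a point): Fixed flat plywood board of 52 x 172 mm (x, y), 6 mm thick, with the black life-size outline of the short screwdriver painted on it and no rim. Point: on the board's top face, 35 mm from the board's centre towards +y, on the handle's outline: it lies straight below the tool's listed point when the tool covers its outline. z up; y runs along the outline from blade to handle, as on the tool, so the axes of tool and board agree when it is laid right.
- chuck_key_spot (a point): Fixed flat plywood board of 96 x 86 mm (x, y), 6 mm thick, with the black life-size outline of the T-shaped chuck key painted on it and no rim. Point: on the board's top face, 6 mm towards +x and 12 mm towards -y from the board's centre, on the head's outline: it lies straight below the tool's listed point when the tool covers its outline. z up; y runs along the outline from head to cross bar, as on the tool, so the axes of tool and board agree when it is laid right.
- block_spot (a point): Fixed flat plywood board of 88 x 130 mm (x, y), 6 mm thick, with the black life-size outline of the sanding block (a plain rectangle) painted on it and no rim. Point: on the board's top face, at the board's centre: it lies straight below the tool's listed point when the tool covers its outline. z up; y runs along the outline from end to end (either way round is right), as on the tool, so the axes of tool and board agree when it is laid right.
- stick: Bystander: loose square pine stick, 28 x 70 x 28 mm, behind the work on the right; leave it. Origin at the centre of its underside, y lengthwise.
- offcut: Bystander: loose pine block, 50 x 60 x 22 mm, behind the work; leave it. Origin at the centre of its underside.

How it is judged:
By the outcome, as a careful person would: the job done as asked, in the order asked, and still so for the second after the job is handed in, with the robot touching nothing.
It also fails if it takes over 93 s, if anything falls off the work surface, if the arm or the gripper's body presses on something with over 40 N, if the wrist force passes 120 N, or if a joint passes its speed limit or range.

## Working session

There is one attempt and no reset: what is moved stays moved. The work goes in short steps, Python scripts to look and compute and a tool call to move; the robot and the scene stay as the last step left them, time stands still between calls to the robot, and variables do not carry over. Pictures are saved under pics/ and viewed, and the job is handed in when it is done.

Besides the shell and the picture viewer there is one more tool, called after ">>>" by a JSON object that holds its "op" and its "data". send_rows: Moves the arm, as the interface text tells. Its arguments: {"type":"object","properties":{"rotation":{"type":"array"},"translation":{"type":"array"},"claw":{"type":"array"},"grip_force":{"type":"number"}},"required":["rotation","translation","claw"]}

```bash
ls; mkdir -p pics; python3 - <<'E'
from cell import *
import cv2,numpy as np
s=read_state();print(s)
for n in("side","top"):
    c=camera(n);cv2.imwrite(f"pics/{n}0.png",c["img"][:,:,::-1]);print(n,{k:v for k,v in c.items() if k!="img"})
E
```

```text
pics
{'t': 0.0, 'joints': array([-1.40553234,  0.59213145,  0.04830881,  1.60983073, -0.0333041 ,
        0.94265098, -0.03368886]), 'dq': array([-4.26444279e-04,  2.24699141e-05,  1.18988895e-04, -9.76806858e-04,
        6.76218856e-04, -4.01270331e-04,  1.39211455e-03]), 'joint_torque': array([ 3.82601602e-04, -5.48689342e+01,  1.54658876e+00, -1.98121333e+01,
        9.35099088e-03,  8.91951582e-03, -1.95511181e-07]), 'position': array([0.1853062 , 0.70007451, 0.23012911]), 'tool_rot': array([[-9.66727899e-01,  2.55806515e-01, -4.41886585e-04],
       [ 2.55806865e-01,  9.66725470e-01, -2.17096509e-03],
       [-1.28163997e-04, -2.21177014e-03, -9.99997546e-01]]), 'force': array([-0.51773685,  0.3859096 , -0.77156351]), 'torque': array([-0.04059823, -0.02918523, -0.01752071]), 'grip_width': 1.000441906107084}
side {'fx': 494.3668724104048, 'fy': 494.3668724104048, 'cx': 322.68716627730686, 'cy': 237.32278333533992, 'extrinsics': array([[ 0.92897966, -0.37007394, -0.00648575, -0.5629586 ],
       [ 0.17717286,  0.42922746,  0.88564867, -0.1514052 ],
       [-0.32497163, -0.8238987 ,  0.46431064, -0.99856617],
       [ 0.        ,  0.        ,  0.        ,  1.        ]])}
top {'fx': 607.0486465568445, 'fy': 607.0486465568445, 'cx': 311.94265592443827, 'cy': 241.93190224057568, 'extrinsics': array([[ 0.3680446 , -0.92976025, -0.00943632, -0.2251439 ],
       [ 0.79458258,  0.30923162,  0.52250773, -0.51601947],
       [-0.48288891, -0.19980408,  0.85258233, -1.51113379],
       [ 0.        ,  0.        ,  0.        ,  1.        ]])}
```

View pics/side0.png

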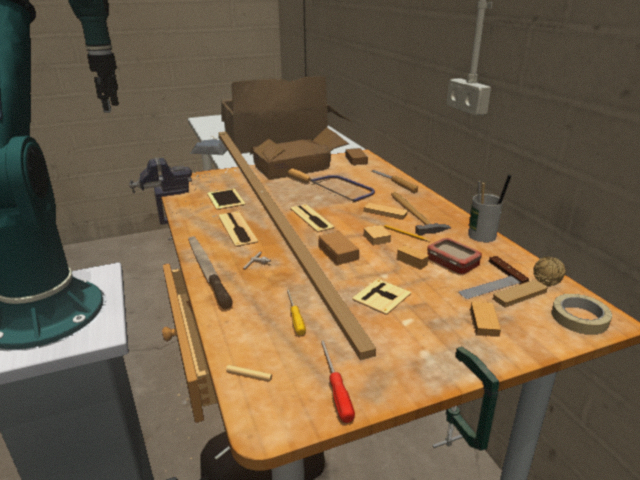

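View pics/top0.png

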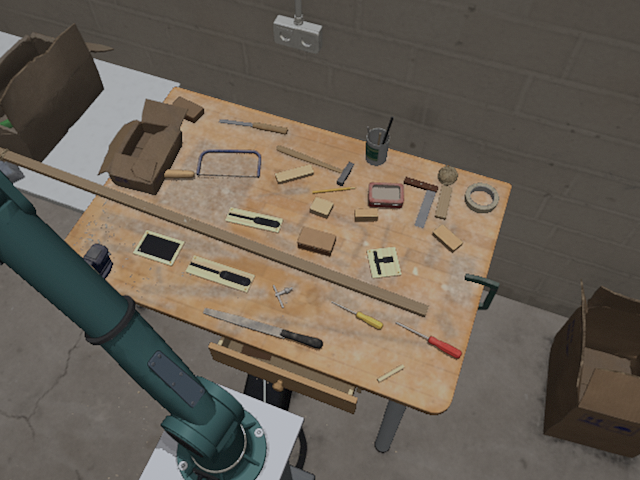

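The side view shows the red driver at (337,385), the yellow driver at (296,312), the key at (257,260) and the cork block at (338,247). Black-outlined boards are at (226,198), (237,228), (312,217) and (382,295). The top view shows the same layout, with a long batten lying across the bench between them. Next I'll measure.

```bash
cat > h.py <<'E'
import cv2,numpy as np
from cell import *
def ray(c,uv):
    E=c["extrinsics"];R=E[:3,:3];t=E[:3,3]
    uv=np.atleast_2d(np.array(uv,float))
    d=np.c_[(uv[:,0]-c["cx"])/c["fx"],-(uv[:,1]-c["cy"])/c["fy"],-np.ones(len(uv))]
    return -R.T@t,d@R
def plane(c,uv,z):
    o,d=ray(c,uv);s=(z-o[2])/d[:,2];return o+s[:,None]*d
def proj(c,P):
    E=c["extrinsics"];P=np.atleast_2d(P);q=P@E[:3,:3].T+E[:3,3]
    return np.c_[c["cx"]+c["fx"]*q[:,0]/-q[:,2],c["cy"]-c["fy"]*q[:,1]/-q[:,2]]
def crop(c,u0,v0,u1,v1,name,k=None):
    im=c["img"][v0:v1,u0:u1,::-1];k=k or min(800/im.shape[1],600/im.shape[0])
    cv2.imwrite("pics/"+name,cv2.resize(im,None,fx=k,fy=k,interpolation=cv2.INTER_CUBIC))
E
python3 - <<'E'
from h import *
import pickle
c={n:camera(n) for n in("side","top")};pickle.dump(c,open("c0.pkl","wb"))
crop(c["top"],120,180,480,400,"t1.png");crop(c["side"],170,170,430,430,"s1.png")
# Rough bench coordinates
for n,uv in [("long",(430,338)),("short",(362,317)),("key",(282,295)),("block",(317,239)),("bA",(220,273)),("bB",(254,220)),("bKey",(383,263)),("bBlk",(159,247)),("batten ends",(425,310)),("b2",(200,230))]:
    print(n,plane(c["top"],uv,0.01).round(3))
E
```

```text
long [[ 0.47  -0.401  0.01 ]]
short [[ 0.462 -0.209  0.01 ]]
key [[0.444 0.025 0.01 ]]
block [[0.654 0.    0.01 ]]
bA [[0.444 0.22  0.01 ]]
bB [[0.648 0.205 0.01 ]]
bKey [[ 0.647 -0.209  0.01 ]]
bBlk [[0.457 0.429 0.01 ]]
batten ends [[ 0.546 -0.365  0.01 ]]
b2 [[0.555 0.342 0.01 ]]
```

View pics/t1.png

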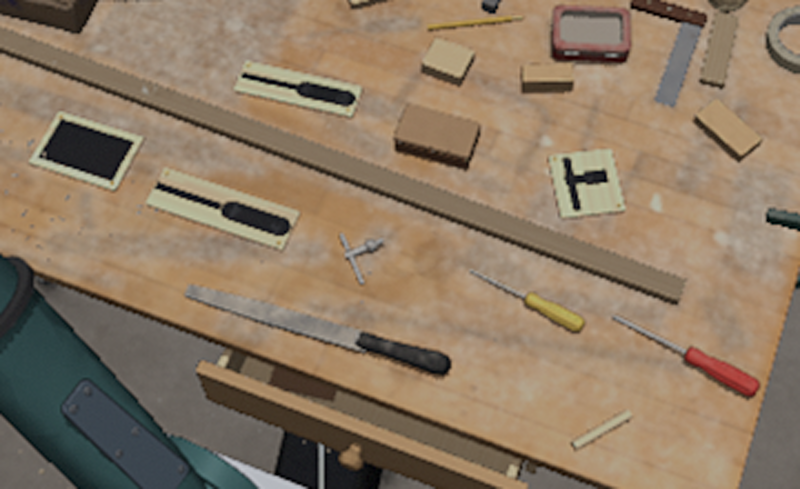

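View pics/s1.png

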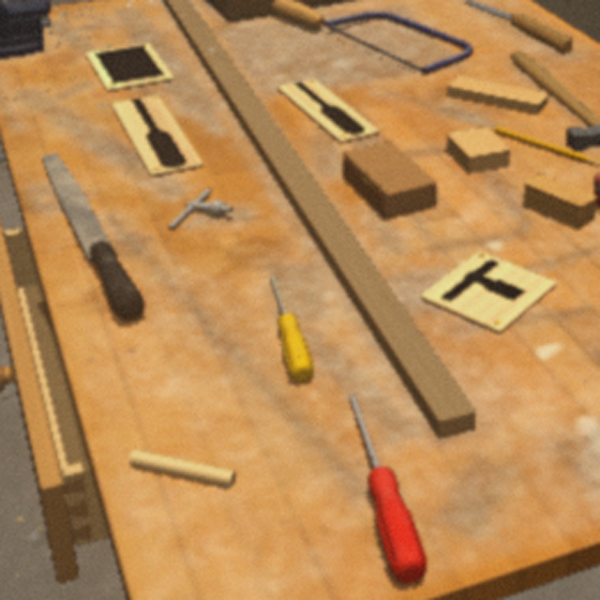

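```bash
cat > meas.py <<'E'
from h import *
import pickle
c=pickle.load(open("c0.pkl","rb"))
def comp(mask,seed,rad=14):
    n,l,st,_=cv2.connectedComponentsWithStats(mask.astype(np.uint8))
    ys,xs=np.nonzero(l)
    i=np.argmin((xs-seed[0])**2+(ys-seed[1])**2);return l==l[ys[i],xs[i]]
def rect(cam,m,z):
    # rect of mask, on plane
    cs,_=cv2.findContours(m.astype(np.uint8),cv2.RETR_EXTERNAL,cv2.CHAIN_APPROX_NONE)
    k=max(cs,key=len)[:,0,:]
    P=plane(cam,k,z)[:,:2]
    (cx,cy),(w,h),a=cv2.minAreaRect((P*1000).astype(np.float32))
    if w>h: a_long=a
    else: a_long=a+90
    return np.array([cx,cy]),sorted((w,h)),a_long%180
if __name__=="__main__":
  seeds={"top":{"A":(200,268),"B":(240,221),"K":(392,270),"S":(140,250)},"side":{"A":(228,222),"B":(303,212),"K":(372,300),"S":(213,200)}}
  for n in c:
    im=c[n]["img"];hsv=cv2.cvtColor(im,cv2.COLOR_RGB2HSV).astype(int);H,S,V=hsv[...,0],hsv[...,1],hsv[...,2]
    for b,s in seeds[n].items():
        u,v=s;print(n,b,"pix",hsv[v,u])
    for u,v in [(430,338),(362,317),(317,239)] if n=="top" else [(337,385),(296,312),(338,240)]: print(hsv[v,u])
    print("bench",hsv[300,340] if n=="top" else hsv[300,270])
E
python3 meas.py
```

```text
side A pix [ 21 108 228]
side B pix [ 22 104 219]
side K pix [ 24 100 230]
side S pix [ 30  82 226]
[  3 201 219]
[ 23 208 230]
[ 16 153 177]
bench [ 16 147 203]
top A pix [ 23  62 132]
top B pix [ 27  50 180]
top K pix [ 29  45 181]
top S pix [13 43 71]
[  2 160 171]
[ 22 137 171]
[ 14  95 150]
bench [ 16  61 160]
```

```bash
cat > m2.py <<'E'
from meas import *
seeds={"top":{"A":(200,264),"B":(240,217),"K":(392,270),"S":(159,235)},"side":{"A":(228,222),"B":(303,212),"K":(372,300),"S":(213,200)}}
dk={"top":{"A":(238,278),"B":(268,223),"K":(378,262),"S":(159,247)},"side":{"A":(238,232),"B":(320,222),"K":(380,294),"S":(226,198)}}
dbg={}
for n in c:
    im=c[n]["img"];hsv=cv2.cvtColor(im,cv2.COLOR_RGB2HSV).astype(int);H,S,V=hsv[...,0],hsv[...,1],hsv[...,2]
    lo=(H>=20)&(H<36)&(S<140)&(V>(115 if n=="top" else 150)); 
    d=(V<75); out=im.copy()
    for b in "ABKS":
        m=comp(lo,seeds[n][b]); dm=comp(d,dk[n][b])
        out[m]=(0,255,0);out[dm]=(255,0,0)
        r=rect(c[n],m|dm,0.006);q=rect(c[n],dm,0.006)
        ctr=plane(c[n],np.argwhere(dm)[:,::-1],0.006)[:,:2].mean(0)*1000
        print(n,b,"board",r[0].round(1),np.round(r[1],1),round(r[2],1),"| dark",q[0].round(1),np.round(q[1],1),round(q[2],1),"cent",ctr.round(1))
    dbg[n]=dict(c[n],img=out)
crop(dbg["top"],120,180,420,320,"mt.png");crop(dbg["side"],180,170,430,330,"ms.png")
E
python3 m2.py
```

```text
side A board [437.3 223.3] [ 39.7 194.1] 91.5 | dark [446.9 223.1] [ 20.6 174.1] 91.4 cent [447.8 190.8]
side B board [645.  206.8] [ 36.7 169.7] 97.0 | dark [659.2 176. ] [17.4 81. ] 92.4 cent [658.9 171.6]
side K board [ 655.1 -209.4] [86.4 96.3] 29.0 | dark [ 653.6 -209.2] [50.4 70.5] 23.6 cent [ 656.  -202.2]
side S board [452.6 430. ] [ 74.4 135.8] 92.4 | dark [460.5 434.4] [58.4 93.4] 92.4 cent [460.3 433.4]
top A board [454.  223.1] [ 41.1 196.2] 91.2 | dark [446.4 175.5] [24.  92.4] 91.1 cent [446.4 175.2]
top B board [651.8 208.2] [ 53.1 171.8] 96.4 | dark [652.5 208. ] [ 22.6 159.9] 96.5 cent [655.1 186.6]
top K board [ 653.8 -209.3] [86.1 96.6] 28.8 | dark [ 651.9 -208.3] [52.9 73.8] 18.5 cent [ 654.4 -202. ]
top S board [458.  432.6] [ 88.8 130.2] 92.0 | dark [458.3 432.8] [ 62.6 108.1] 91.8 cent [458.5 432.1]
```

```bash
cat > m3.py <<'E'
from m2 import *
print()
for n in c:
    im=c[n]["img"];hsv=cv2.cvtColor(im,cv2.COLOR_RGB2HSV).astype(int);H,S,V=hsv[...,0],hsv[...,1],hsv[...,2]
    lo=(H>=20)&(H<36)&(S<140)&(V>(115 if n=="top" else 150)); d=V<75
    out=im.copy()
    for b in "ABKS":
        m=comp(lo,seeds[n][b]);dm=comp(d,dk[n][b])
        # all light pixels within board footprint neighbourhood: light comps touching dilated dark
        dd=cv2.dilate(dm.astype(np.uint8),np.ones((5,5)))>0
        nn,l,st,_=cv2.connectedComponentsWithStats(lo.astype(np.uint8))
        ids=[i for i in range(1,nn) if st[i,4]>25 and ((l==i)&dd).any()]
        M=np.isin(l,ids)|m|dm
        out[M]=(0,255,0)
        r=rect(c[n],M,0.006)
        cs,_=cv2.findContours(M.astype(np.uint8),cv2.RETR_EXTERNAL,cv2.CHAIN_APPROX_NONE)
        P=np.vstack([plane(c[n],k[:,0,:],.006)[:,:2] for k in cs])*1000
        rr=cv2.minAreaRect(P.astype(np.float32))
        print(n,b,np.round(rr[0],1),np.round(rr[1],1),round(rr[2],1))
    dbg[n]=dict(c[n],img=out)
crop(dbg["top"],120,180,420,320,"mt.png");crop(dbg["side"],180,170,430,330,"ms.png")
E
python3 m3.py | sed -n '/^$/,$p'
```

```text
side A [437.3 223.3] [ 39.7 194.1] 1.5
side B [653.  208.4] [ 51.9 172.2] 5.3
side K [ 655.1 -209.4] [96.3 86.4] 29.0
side S [460.  429.7] [ 88.6 135.7] 1.4
top A [444.5 222.8] [ 59.8 196.9] 1.4
top B [651.8 208.2] [ 53.1 171.8] 6.4
top K [ 653.8 -209.3] [96.6 86.1] 28.8
top S [458.  432.6] [ 88.8 130.2] 2.0
```

View pics/mt.png

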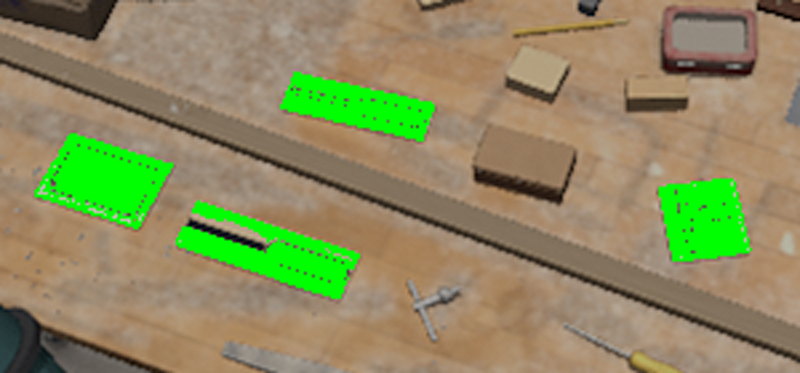

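View pics/ms.png

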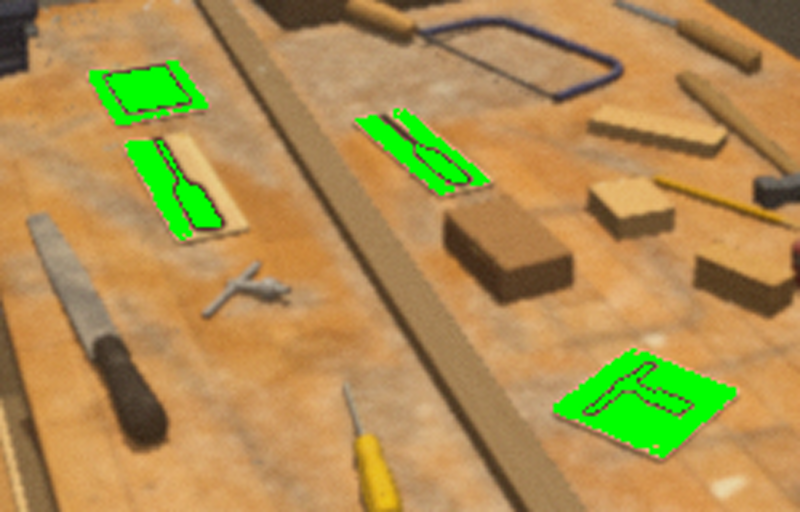

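```bash
cat > m4.py <<'E'
from meas import *
for n in c:
    im=c[n]["img"];hsv=cv2.cvtColor(im,cv2.COLOR_RGB2HSV).astype(int);H,S,V=hsv[...,0],hsv[...,1],hsv[...,2]
    top=n=="top"
    d=V<95 if top else V<95
    for b,s in (("A",(238,278) if top else (238,232)),):
        for th in (75,85,95,105):
            r=rect(c[n],comp(V<th,s),.006);print(n,"darkA",th,r[0].round(1),np.round(r[1],1),round(r[2],1))
    red=((H<8)|(H>172))&(S>120)&(V>70); m=comp(red,(437,343) if top else (340,390)); r=rect(c[n],m,.012);print(n,"red",r[0].round(1),np.round(r[1],1),round(r[2],1))
    yel=(H>=19)&(H<30)&(S>(110 if top else 170)); m2=comp(yel,(367,319) if top else (297,318)); r=rect(c[n],m2,.010);print(n,"yel",r[0].round(1),np.round(r[1],1),round(r[2],1))
    out=im.copy();out[m]=(0,255,0);out[m2]=(0,0,255)
    cc=dict(c[n],img=out)
    if top: crop(cc,320,285,480,365,"mt4.png",5);crop(c[n],260,270,320,315,"mk.png",12);crop(c[n],280,210,360,270,"mb.png",10)
    else: crop(cc,270,270,380,430,"ms4.png",3.7);crop(c[n],235,240,285,280,"mks.png",14);crop(c[n],310,220,370,270,"mbs.png",10)
E
python3 m4.py
```

```text
side darkA 75 [446.9 223.1] [ 20.6 174.1] 91.4
side darkA 85 [447.3 221.5] [ 22.6 177.3] 91.2
side darkA 95 [447.6 224.9] [ 23.1 183.9] 90.8
side darkA 105 [447.6 224.9] [ 23.1 186.1] 90.8
side red [ 460.3 -441.8] [ 24.5 106.7] 79.7
side yel [ 462.2 -228.5] [21.1 92. ] 81.2
top darkA 75 [446.4 175.5] [24.  92.4] 91.1
top darkA 85 [446.4 174.8] [24.  93.8] 91.1
top darkA 95 [445.5 222.7] [ 26.  189.6] 91.1
top darkA 105 [445.5 223.4] [ 26.  190.8] 91.1
top red [ 458.9 -443. ] [25.1 93.1] 81.8
top yel [ 460.6 -229.5] [21.5 78.9] 82.1
```

View pics/mt4.png

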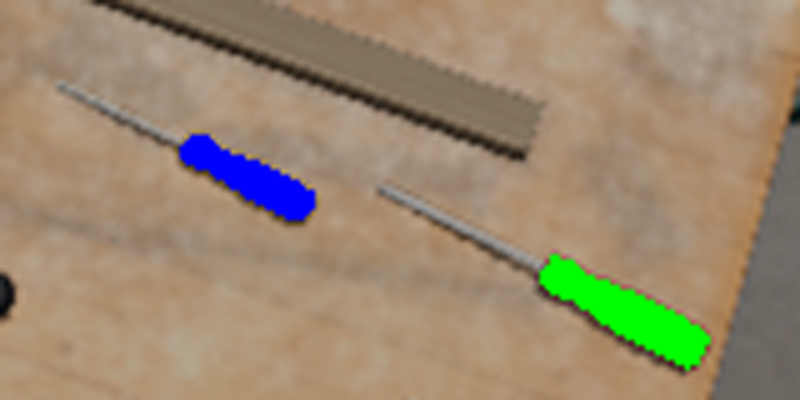

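View pics/mk.png

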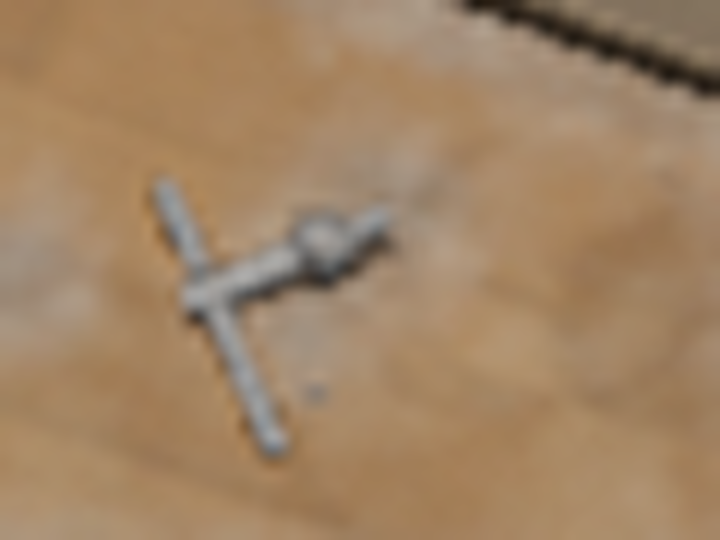

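View pics/mks.png

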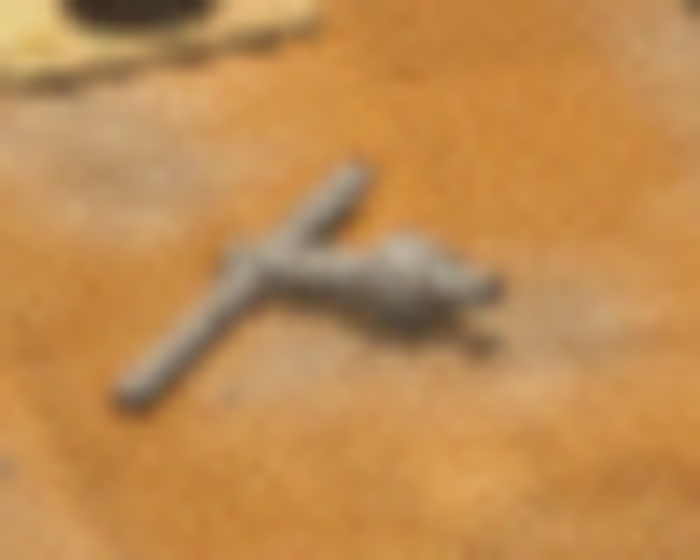

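View pics/mb.png

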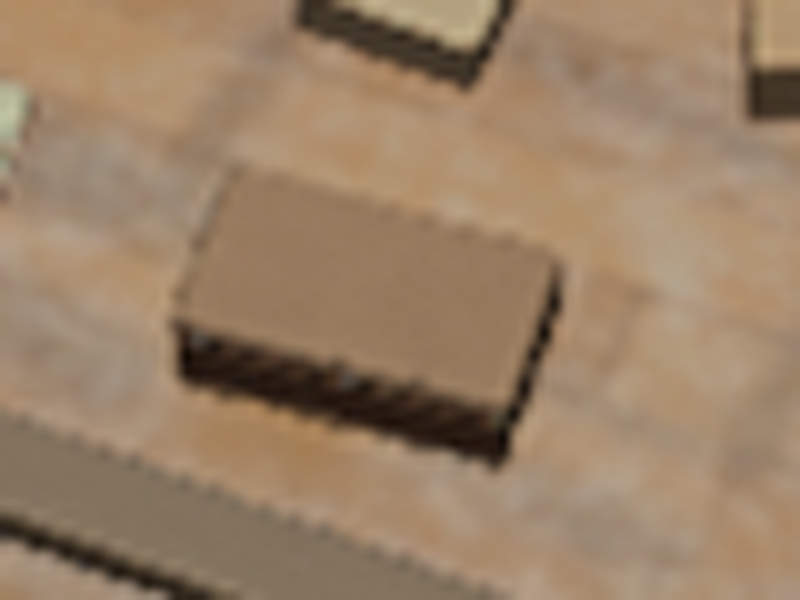

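View pics/mbs.png

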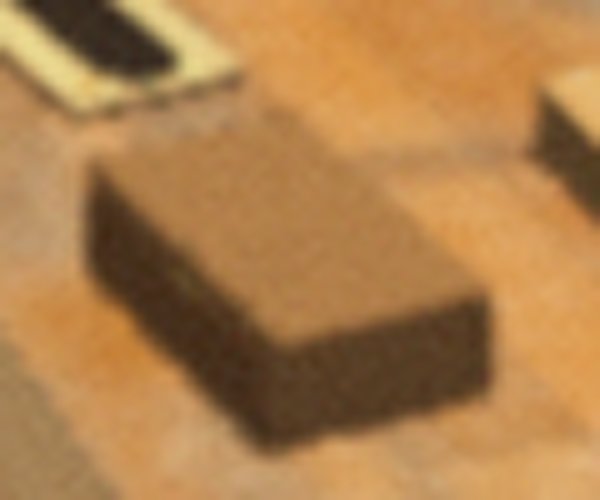

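View pics/ms4.png

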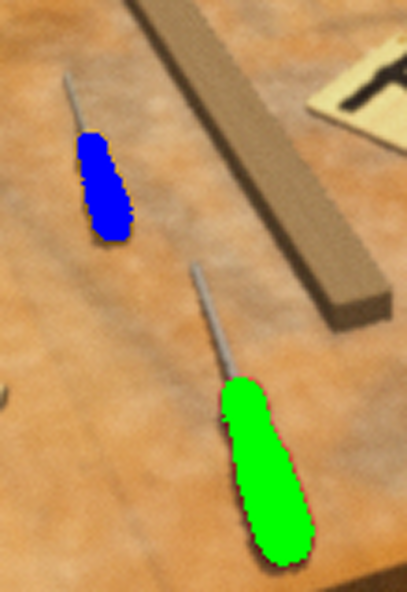

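```bash
cat > m5.py <<'E'
from meas import *
def tri(a,b):
    oa,da=ray(c["top"],a);ob,db=ray(c["side"],b);da=da[0];db=db[0]
    A=np.c_[da,-db];s=np.linalg.lstsq(A,ob-oa,rcond=None)[0]
    pa=oa+s[0]*da;pb=ob+s[1]*db;return (pa+pb)/2,np.linalg.norm(pa-pb)
T=lambda x,y,k,u,v:(x/k+u-.5+.5/k,y/k+v-.5+.5/k)
def pr(n,a,b):
    p,e=tri(a,b);print(n,(p*1000).round(1),"gap",round(e*1000,1));return p*1000
t=lambda x,y:T(x,y,12,260,270); s=lambda x,y:T(x,y,14,235,240)
b1=pr("bar far",t(165,185),s(355,175));b2=pr("bar near",t(275,448),s(130,398))
h=pr("head",t(325,248),s(412,288));pr("tip",t(380,214),s(492,290));j=pr("join",t(205,293),s(260,262))
print("bar len",np.linalg.norm(b1-b2),"head-join",np.linalg.norm((h-j)[:2]),"bar ang",np.degrees(np.arctan2(*(b1-b2)[[1,0]])),"stem ang (y axis head->bar)",np.degrees(np.arctan2(*(j-h)[[1,0]])))
t=lambda x,y:T(x,y,10,280,210); s=lambda x,y:T(x,y,10,310,220)
q=[pr("blk",t(*a),s(*b)) for a,b in (((235,168),(275,115)),((562,258),(488,295)),((505,410),(275,345)),((178,322),(95,165)))]
q=np.array(q);print("ctr",q.mean(0).round(1),[np.linalg.norm(q[i]-q[(i+1)%4]).round(1) for i in range(4)])
for i,k in((0,1),(3,2),(0,3),(1,2)): v=q[i]-q[k];print("ang",np.degrees(np.arctan2(v[1],v[0])).round(1))
Q=plane(c["top"],[t(235,168),t(562,258),t(505,410),t(178,322)],.031)*1000;print("top z31",Q.mean(0).round(1),[np.linalg.norm(Q[i]-Q[(i+1)%4]).round(1) for i in range(4)],[np.degrees(np.arctan2(*(Q[i]-Q[k])[[1,0]])).round(1) for i,k in((0,1),(3,2),(0,3),(1,2))])
t=lambda x,y:T(x,y,5,320,285);s=lambda x,y:T(x,y,3.7,270,270)
for n,a,b,hc,z in(("long",(380,187),(196,267),(459.4,-442.5),.012),("short",(60,86),(67,76),(461.2,-229),.010)):
    p=pr(n+" tip",t(*a),s(*b));pt=plane(c["top"],t(*a),z)[0]*1000;ps=plane(c["side"],s(*b),z)[0]*1000
    print(pt.round(1),ps.round(1))
    for P in(pt,ps):
        v=P[:2]-hc;print(" ang",np.degrees(np.arctan2(v[1],v[0])).round(1),"dist",np.linalg.norm(v).round(1))
bat=[plane(c["top"],t(541,102),.0)*1000,plane(c["top"],t(525,157),.0)*1000]
print("batten: top corner / bottom corner")
pr("bat top left",t(545,102),s(388,290));pr("bat top right",t(527,140),s(335,305))
E
python3 m5.py
```

```text
bar far [466.2  61.4   7.3] gap 1.4
bar near [413.9  10.8   2.7] gap 1.3
head [464.4  19.    7.9] gap 1.6
tip [476.1   9.8  10.2] gap 0.9
join [444.   41.5   5.4] gap 1.4
bar len 72.88630265935434 head-join 30.356930594585425 bar ang 44.02421237990882 stem ang (y axis head->bar) 132.20082361115303
blk [666.2  50.4  31.8] gap 2.4
blk [675.4 -51.4  29.2] gap 1.2
blk [620.  -54.1  29.3] gap 0.8
blk [614.3  46.7  28.4] gap 1.8
ctr [644.   -2.1  29.7] [np.float64(102.2), np.float64(55.5), np.float64(101.0), np.float64(52.2)]
ang 95.2
ang 93.2
ang 4.1
ang 2.9
top z31 [643.   -2.4  31. ] [np.float64(102.5), np.float64(55.2), np.float64(100.7), np.float64(56.4)] [np.float64(93.2), np.float64(93.8), np.float64(4.7), np.float64(2.9)]
long tip [ 486.  -299.7    1.7] gap 1.1
[ 480.6 -300.    12. ] [ 482.1 -310.9   12. ]
 ang 81.5 dist 144.0
 ang 80.2 dist 133.5
short tip [ 479.9 -112.3    0.8] gap 1.3
[ 475.  -113.8   10. ] [ 476.7 -125.1   10. ]
 ang 83.2 dist 116.1
 ang 81.5 dist 105.0
batten: top corner / bottom corner
bat top left [ 557.4 -370.2   21. ] gap 2.6
bat top right [ 531.8 -367.3   18.5] gap 4.1
```

```bash
cat > go.py <<'E'
import sys,numpy as np
from cell import read_state
from scipy.spatial.transform import Rotation as Ro
x,y,z,j=map(float,sys.argv[1:5])   # mm, deg (jaw axis)
s=read_state();R=np.array(s["tool_rot"]);p=np.array(s["position"])
a=np.radians(j);yy=np.array([np.cos(a),np.sin(a),0]);zz=np.array([0,0,-1.]);D=np.c_[np.cross(yy,zz),yy,zz]
D2=np.c_[-D[:,0],-D[:,1],zz]
print("t",round(float(s["t"]),2),"pos",(p*1000).round(1),"jaw",np.degrees(np.arctan2(R[1,1],R[0,1])).round(1),"force",np.round(s["force"],1),"grip",round(float(s["grip_width"]),3),"q7",round(float(s["joints"][6]),2))
print("trans cm",(R.T@(np.array([x,y,z])/1000-p)*100).round(2),"rot",Ro.from_matrix(R.T@D).as_rotvec(degrees=True).round(1))
E
python3 go.py 560 150 220 30
python3 - <<'E'
from meas import *
for uv in [(309,206),(327,218),(334,206)]: print(plane(c["top"],uv,0.0).round(3), plane(c["top"],uv,0.022).round(3))
E
```

```text
t 0.2 pos [185.4 700.4 230.6] jaw 75.2 force [-0.1  0.1  0.1] grip 1.001 q7 -0.03
trans cm [-50.29 -43.62   1.12] rot [-0.1  0.  45.2]
[[0.763 0.07  0.   ]] [[0.749 0.064 0.022]]
[[0.742 0.002 0.   ]] [[ 0.728 -0.003  0.022]]
[[ 0.792 -0.003  0.   ]] [[ 0.777 -0.008  0.022]]
```

>>> {"op": "send_rows", "data": {"rotation": [[0,0,45],[0,0,45],[0,0,45],[0,0,45],[0,0,45]], "translation": [[-50,-43.5,1],[-50,-43.5,1],[-50,-43.5,1],[-50,-43.5,1],[-50,-43.5,1]], "claw": [0.2,0.2,0.2,0.2,0.2]}}

```text
t: 0.82
position: [0.3618, 0.4406, 0.2266]
tool_rot: [[-0.501, 0.865, 0.001], [0.865, 0.501, 0.0], [-0.0, 0.001, -1.0]]
force: [0.5, 0.3, -0.2]
grip_width: 0.6
```

```bash
python3 go.py 560 150 220 30;python3 go.py 480 -400 130 -10
```

```text
t 0.82 pos [361.8 440.6 226.6] jaw 30.1 force [ 0.5  0.3 -0.2] grip 0.6 q7 -0.28
trans cm [-35.08   2.59   0.67] rot [0.  0.  0.1]
t 0.82 pos [361.8 440.6 226.6] jaw 30.1 force [ 0.5  0.3 -0.2] grip 0.6 q7 -0.28
trans cm [-78.66 -31.9    9.66] rot [ 0.   0.  40.1]
```

```bash
python3 go.py 530 130 180 10;python3 go.py 475 -400 130 -10
```

```text
t 0.82 pos [361.8 440.6 226.6] jaw 30.1 force [ 0.5  0.3 -0.2] grip 0.6 q7 -0.28
trans cm [-35.3   -1.01   4.67] rot [ 0.   0.  20.1]
t 0.82 pos [361.8 440.6 226.6] jaw 30.1 force [ 0.5  0.3 -0.2] grip 0.6 q7 -0.28
trans cm [-78.41 -32.34   9.66] rot [ 0.   0.  40.1]
```

>>> {"op": "send_rows", "data": {"rotation": [[0,0,20],[0,0,20],[0,0,20],[0,0,20],[0,0,20]], "translation": [[-35.3,-1,4.5],[-35.3,-1,4.5],[-35.3,-1,4.5],[-35.3,-1,4.5],[-35.3,-1,4.5]], "claw": [0.2,0.2,0.2,0.2,0.2]}}

```text
t: 1.45
position: [0.5099, 0.1685, 0.187]
tool_rot: [[-0.177, 0.984, 0.001], [0.984, 0.177, 0.0], [0.0, 0.001, -1.0]]
force: [1.9, 0.7, 0.2]
grip_width: 0.6
```

```bash
python3 go.py 461 -438 100 -10
```

```text
t 1.45 pos [509.9 168.5 187. ] jaw 10.2 force [1.9 0.7 0.2] grip 0.6 q7 0.03
trans cm [-58.83 -15.57   8.67] rot [ 0.  -0.  20.2]
```

>>> {"op": "send_rows", "data": {"rotation": [[0,0,20],[0,0,20],[0,0,20],[0,0,20],[0,0,20]], "translation": [[-58.8,-15.6,8.5],[-58.8,-15.6,8.5],[-58.8,-15.6,8.5],[-58.8,-15.6,8.5],[-58.8,-15.6,8.5]], "claw": [0.2,0.2,0.2,0.2,0.2]}}

```text
t: 2.08
position: [0.4839, -0.1402, 0.1437]
tool_rot: [[0.17, 0.985, 0.001], [0.985, -0.17, -0.0], [0.0, 0.001, -1.0]]
force: [0.8, 0.4, 0.7]
grip_width: 0.602
```

```bash
python3 go.py 461 -438 80 -10
```

```text
t 2.08 pos [ 483.9 -140.2  143.7] jaw -9.8 force [0.8 0.4 0.7] grip 0.602 q7 0.39
trans cm [-29.74   2.8    6.37] rot [ 0.  -0.   0.2]
```

>>> {"op": "send_rows", "data": {"rotation": [[0,0,0.2],[0,0,0.2],[0,0,0.2],[0,0,0.2],[0,0,0.2]], "translation": [[-29.7,2.8,6.3],[-29.7,2.8,6.3],[-29.7,2.8,6.3],[-29.7,2.8,6.3],[-29.7,2.8,6.3]], "claw": [0.2,0.2,0.2,0.2,0.2]}}

```text
t: 2.7
position: [0.4603, -0.4385, 0.0803]
tool_rot: [[0.175, 0.985, 0.0], [0.985, -0.175, -0.0], [-0.0, 0.0, -1.0]]
force: [0.8, -0.5, -0.1]
grip_width: 0.603
```

```bash
python3 go.py 461 -438 5 -10; python3 - <<'E'
from h import *
c=camera("side");crop(c,250,250,450,450,"a1.png",3)
E
```

```text
t 2.7 pos [ 460.3 -438.5   80.3] jaw -10.1 force [ 0.8 -0.5 -0.1] grip 0.603 q7 0.85
trans cm [0.06 0.06 7.53] rot [ 0.   0.  -0.1]
```

View pics/a1.png

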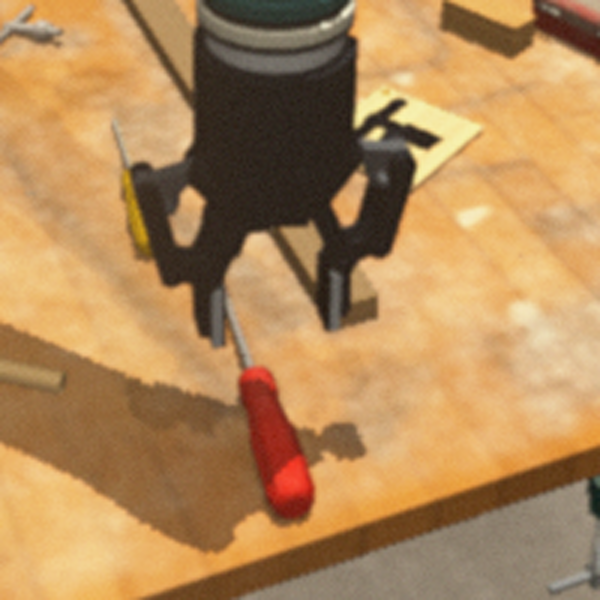

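The jaws straddle the red handle, with finger tips at crop (212,335) and (333,320), and the opening runs across the handle. I'll descend and grip.

>>> {"op": "send_rows", "data": {"rotation": [[0,0,0],[0,0,0],[0,0,0],[0,0,0],[0,0,0]], "translation": [[0,0,4],[0,0,7.5],[0,0,7.5],[0,0,7.5],[0,0,7.5]], "claw": [0.2,0.2,0.2,-1,-1], "grip_force": 40}}

```text
t: 3.38
position: [0.4617, -0.4367, 0.0077]
tool_rot: [[0.174, 0.985, 0.002], [0.985, -0.174, -0.002], [-0.002, 0.002, -1.0]]
force: [0.3, 0.2, 0.5]
grip_width: 0.254
```

>>> {"op": "send_rows", "data": {"rotation": [[0,0,0],[0,0,0],[0,0,0],[0,0,0]], "translation": [[0,0,0],[0,0,0],[0,0,0],[0,0,-3]], "claw": [-1,-1,-1,-1]}}

```text
t: 3.88
position: [0.4598, -0.4346, 0.035]
tool_rot: [[0.174, 0.985, -0.002], [0.985, -0.174, 0.003], [0.002, -0.003, -1.0]]
force: [-0.2, 0.4, 0.0]
grip_width: 0.258
```

```bash
python3 go.py 500 -300 100 -10;python3 go.py 446 178 100 1.3
```

```text
t 3.88 pos [ 459.8 -434.6   35. ] jaw -10.0 force [-0.2  0.4  0. ] grip 0.258 q7 0.87
trans cm [13.97  1.6  -6.47] rot [-0.2 -0.1 -0. ]
t 3.88 pos [ 459.8 -434.6   35. ] jaw -10.0 force [-0.2  0.4  0. ] grip 0.258 q7 0.87
trans cm [ 60.1  -12.03  -6.33] rot [ -0.2  -0.1 -11.3]
```

>>> {"op": "send_rows", "data": {"rotation": [[0,0,0],[0,0,-11.3],[0,0,-11.3],[0,0,-11.3],[0,0,-11.3]], "translation": [[0,0,-6],[60.1,-12,-7],[60.1,-12,-7],[60.1,-12,-7],[60.1,-12,-7]], "claw": [-1,-1,-1,-1,-1]}}

```text
t: 4.5
position: [0.4554, -0.1841, 0.1005]
tool_rot: [[-0.022, 1.0, 0.002], [1.0, 0.022, -0.0], [-0.0, 0.001, -1.0]]
force: [0.8, -0.2, -0.7]
grip_width: 0.255
```

```bash
python3 go.py 446 178 80 1.3; python3 - <<'E'
from h import *
c=camera("side");crop(c,230,180,430,380,"a2.png",3)
E
```

```text
t 4.5 pos [ 455.4 -184.1  100.5] jaw 1.3 force [ 0.8 -0.2 -0.7] grip 0.255 q7 0.68
trans cm [36.22 -0.14  2.04] rot [ 0.1  0.  -0. ]
```

View pics/a2.png

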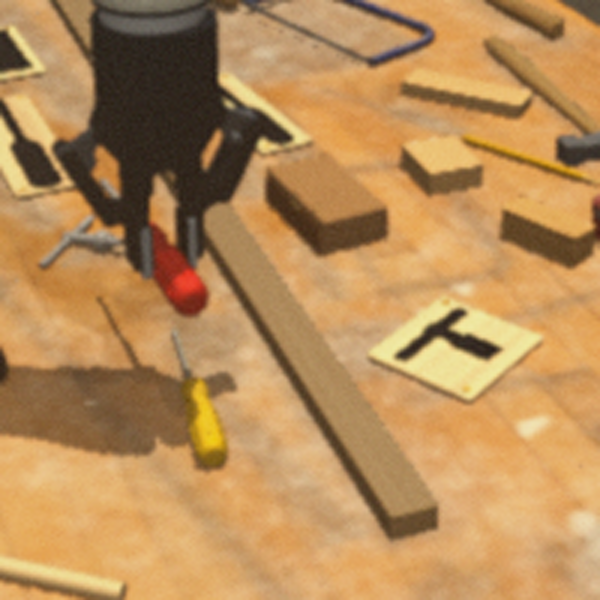

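The red driver is held level between the pads, with its handle end at crop (190,300). I'll carry it to the long board.

>>> {"op": "send_rows", "data": {"rotation": [[0,0,0],[0,0,0],[0,0,0],[0,0,0],[0,0,0]], "translation": [[36.2,-0.1,2],[36.2,-0.1,2],[36.2,-0.1,2],[36.2,-0.1,2],[36.2,-0.1,2]], "claw": [-1,-1,-1,-1,-1]}}

```text
t: 5.18
position: [0.4478, 0.1279, 0.083]
tool_rot: [[-0.022, 1.0, 0.002], [1.0, 0.022, 0.0], [0.0, 0.002, -1.0]]
force: [1.3, 0.2, -1.3]
grip_width: 0.254
```

>>> {"op": "send_rows", "data": {"rotation": [[0,0,0],[0,0,0],[0,0,0]], "translation": [[0,0,0],[0,0,0],[0,0,0]], "claw": [-1,-1,-1]}}

```text
t: 5.55
position: [0.4475, 0.1238, 0.0829]
tool_rot: [[-0.019, 1.0, 0.0], [1.0, 0.019, -0.001], [-0.001, 0.0, -1.0]]
force: [0.2, 0.1, -1.4]
grip_width: 0.258
```

```bash
python3 go.py 446 178 12 1.3; python3 - <<'E'
from h import *
import pickle
c={n:camera(n) for n in("side","top")};pickle.dump(c,open("c1.pkl","wb"))
crop(c["side"],190,150,290,290,"a3.png",4);crop(c["top"],150,220,290,320,"a3t.png",5)
E
```

```text
t 5.55 pos [447.5 123.8  82.9] jaw 1.1 force [ 0.2  0.1 -1.4] grip 0.258 q7 0.16
trans cm [ 5.43 -0.05  7.09] rot [ 0.   0.  -0.2]
```

View pics/a3.png

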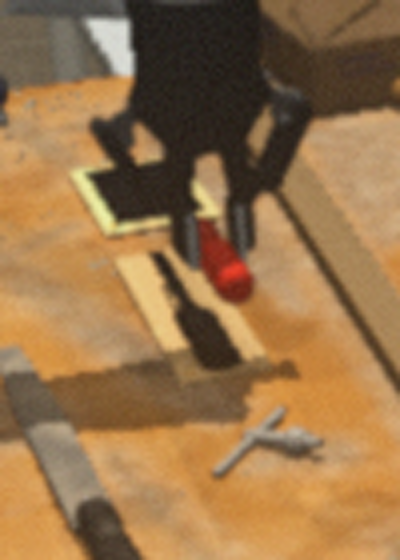

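View pics/a3t.png

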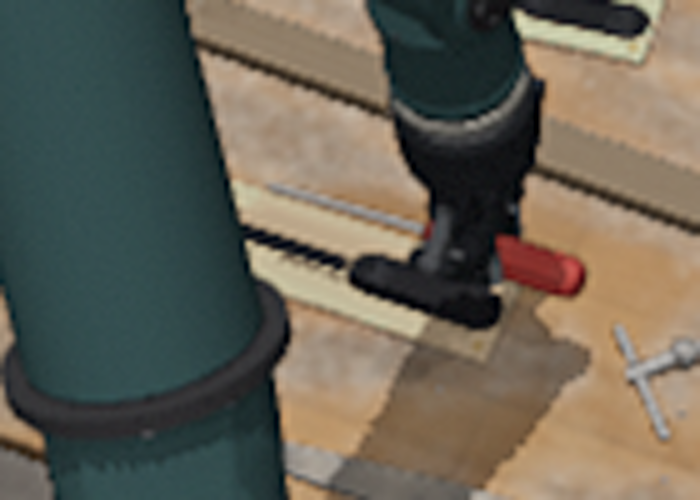

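```bash
python3 - <<'E'
from h import *
import pickle
c=pickle.load(open("c1.pkl","rb"))
for z in(.085,.09,.095):
    print(z,(plane(c["top"],[(203.6,257),(266.2,274.6)],z)*1000).round(1))
im=c["top"]["img"];hsv=cv2.cvtColor(im,cv2.COLOR_RGB2HSV).astype(int);H,S,V=hsv[...,0],hsv[...,1],hsv[...,2]
m=((H<8)|(H>172))&(S>110)&(V>60);m[:220]=0;m[320:]=0;q=np.argwhere(m)[:,::-1]
P=plane(c["top"],q,.09)*1000;print(P.min(0),P.max(0),len(q))
c=c["side"];im=c["img"];hsv=cv2.cvtColor(im,cv2.COLOR_RGB2HSV).astype(int);H,S,V=hsv[...,0],hsv[...,1],hsv[...,2]
m=((H<8)|(H>172))&(S>150)&(V>60);m[:,300:]=0;m[330:]=0;q=np.argwhere(m)[:,::-1]
P=plane(c,q,.09)*1000;print(P.min(0),P.max(0),len(q))
E
```

```text
0.085 [[439.9 258.   85. ]
 [452.5  71.6  85. ]]
0.09 [[437.6 255.9  90. ]
 [450.1  70.1  90. ]]
0.095 [[435.3 253.8  95. ]
 [447.8  68.7  95. ]]
[432.98722952  68.8690464   90.        ] [458.70422943 162.9846743   90.        ] 147
[435.4968445   54.60582488  90.        ] [459.93250688 170.47672675  90.        ] 153
```

>>> {"op": "send_rows", "data": {"rotation": [[0,0,0],[0,0,0],[0,0,0],[0,0,0],[0,0,0]], "translation": [[5.5,-0.1,2],[5.5,-0.1,5.5],[5.5,-0.1,7],[5.5,-0.1,7],[5.5,-0.1,7]], "claw": [-1,-1,-1,-1,-1]}}

```text
t: 6.28
position: [0.4456, 0.179, 0.0129]
tool_rot: [[-0.019, 1.0, 0.0], [1.0, 0.019, -0.001], [-0.001, 0.0, -1.0]]
force: [1.0, 0.1, -1.8]
grip_width: 0.255
```

```bash
python3 go.py 446 178 12 1.3; python3 - <<'E'
from h import *
import pickle
c={n:camera(n) for n in("side","top")};pickle.dump(c,open("c1.pkl","wb"))
crop(c["side"],190,170,290,270,"a4.png",6);crop(c["top"],150,220,290,320,"a4t.png",5)
E
```

```text
t 6.28 pos [445.6 179.   12.9] jaw 1.1 force [ 1.   0.1 -1.8] grip 0.255 q7 0.14
trans cm [-0.1   0.04  0.09] rot [ 0.   0.  -0.2]
```

View pics/a4.png

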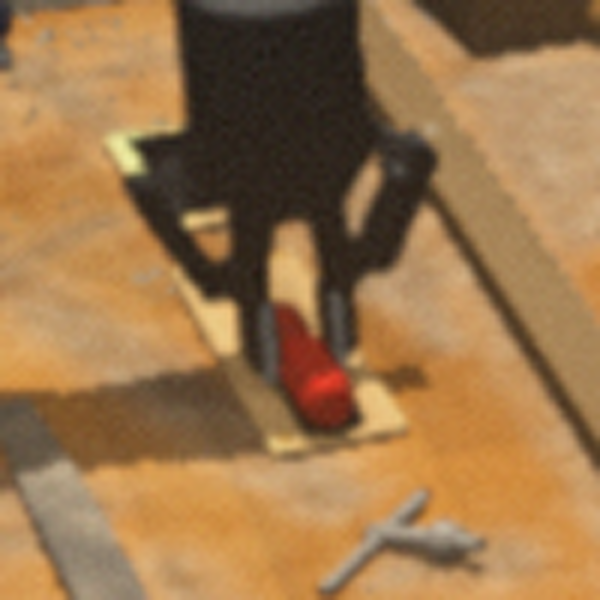

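View pics/a4t.png

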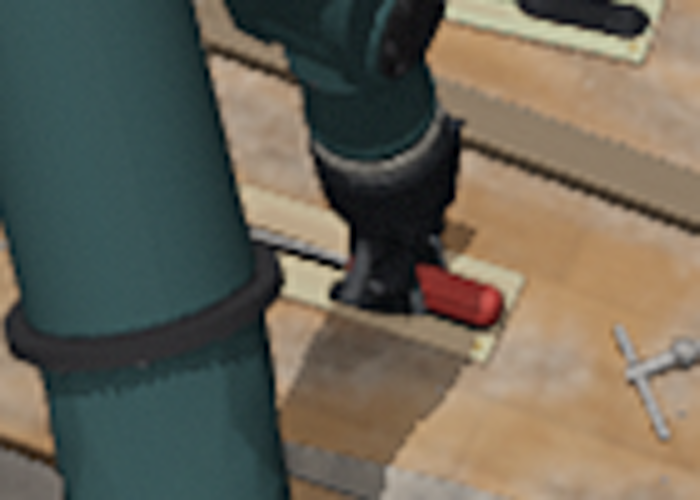

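The handle sits over its outline, with its end at side crop (330,405), just inside the board edge. I'll release and retreat toward the short driver, then look again.

>>> {"op": "send_rows", "data": {"rotation": [[0,0,0],[0,0,0],[0,0,0],[0,0,0],[0,0,0]], "translation": [[0,0,0.1],[0,0,0.1],[0,0,0.1],[0,0,-4],[0,0,-9]], "claw": [-1,0,0.2,0.2,0.2]}}

```text
t: 7.0
position: [0.4445, 0.1807, 0.103]
tool_rot: [[-0.022, 1.0, -0.002], [1.0, 0.022, -0.001], [-0.001, -0.002, -1.0]]
force: [1.2, 0.3, 0.0]
grip_width: 0.6
```

```bash
python3 go.py 462 -225 80 -9
```

```text
t 7.0 pos [444.5 180.7 103. ] jaw 1.3 force [1.2 0.3 0. ] grip 0.6 q7 0.06
trans cm [-40.59   0.86   2.34] rot [-0.1  0.1 10.3]
```

>>> {"op": "send_rows", "data": {"rotation": [[0,0,10.3],[0,0,10.3],[0,0,10.3],[0,0,10.3],[0,0,10.3]], "translation": [[-40.6,0.9,2.3],[-40.6,0.9,2.3],[-40.6,0.9,2.3],[-40.6,0.9,2.3],[-40.6,0.9,2.3]], "claw": [0.2,0.2,0.2,0.2,0.2]}}

```text
t: 7.62
position: [0.4591, -0.1325, 0.085]
tool_rot: [[0.156, 0.988, 0.001], [0.988, -0.156, 0.0], [0.0, 0.0, -1.0]]
force: [0.7, -0.4, -0.2]
grip_width: 0.596
```

```bash
python3 go.py 462 -225 80 -9;python3 - <<'E'
from h import *
import pickle
c={n:camera(n) for n in("side","top")};pickle.dump(c,open("c1.pkl","wb"))
crop(c["side"],190,180,290,260,"a5.png",7);crop(c["top"],170,240,290,310,"a5t.png",6)
E
```

```text
t 7.62 pos [ 459.1 -132.5   85. ] jaw -9.0 force [ 0.7 -0.4 -0.2] grip 0.596 q7 0.52
trans cm [-9.09  1.73  0.5 ] rot [ 0. -0.  0.]
```

View pics/a5.png

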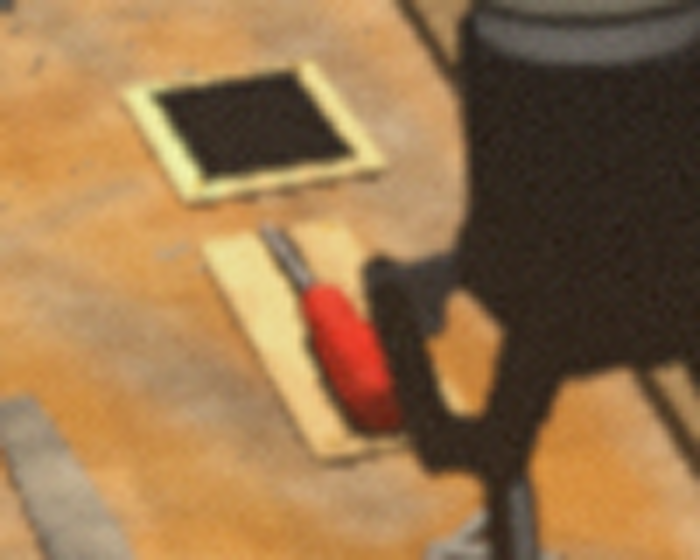

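View pics/a5t.png

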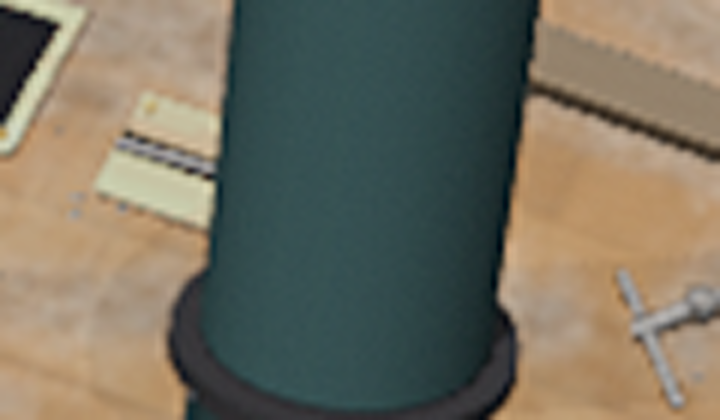

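The long driver lies over its outline, with the blade on the black stripe at top crop (165,155). Next is the short driver.

>>> {"op": "send_rows", "data": {"rotation": [[0,0,0],[0,0,0],[0,0,0],[0,0,0],[0,0,0]], "translation": [[-6,1.2,0.5],[-9.1,1.7,0.5],[-9.1,1.7,0.5],[-9.1,1.7,0.5],[-9.1,1.7,0.5]], "claw": [0.2,0.2,0.2,0.2,0.2]}}

```text
t: 8.35
position: [0.4616, -0.2213, 0.0799]
tool_rot: [[0.154, 0.988, -0.001], [0.988, -0.154, 0.001], [0.001, -0.001, -1.0]]
force: [0.5, -0.0, 0.5]
grip_width: 0.602
```

```bash
python3 go.py 462 -225 4 -9
```

```text
t 8.35 pos [ 461.6 -221.3   79.9] jaw -8.9 force [ 0.5 -0.   0.5] grip 0.602 q7 0.65
trans cm [-0.37  0.11  7.59] rot [-0.  -0.1  0.1]
```

>>> {"op": "send_rows", "data": {"rotation": [[0,0,0],[0,0,0],[0,0,0],[0,0,0],[0,0,0]], "translation": [[-0.4,0.1,4],[-0.4,0.1,7.5],[-0.4,0.1,7.5],[-0.4,0.1,7.5],[-0.4,0.1,7.5]], "claw": [0.2,0.2,0.2,-1,-1]}}

```text
t: 8.98
position: [0.4628, -0.2274, 0.0064]
tool_rot: [[0.156, 0.988, 0.002], [0.988, -0.156, -0.001], [-0.0, 0.002, -1.0]]
force: [0.3, -0.3, 3.0]
grip_width: 0.206
```

>>> {"op": "send_rows", "data": {"rotation": [[0,0,0],[0,0,0],[0,0,0]], "translation": [[0,0,0],[0,0,0],[0,0,0]], "claw": [-1,-1,-1]}}

```text
t: 9.35
position: [0.4628, -0.2274, 0.0063]
tool_rot: [[0.157, 0.988, 0.002], [0.988, -0.157, -0.0], [0.0, 0.002, -1.0]]
force: [0.3, 0.4, 7.9]
grip_width: 0.211
```

```bash
python3 go.py 652 174 12 6.2
```

```text
t 9.35 pos [ 462.8 -227.4    6.3] jaw -9.0 force [0.3 0.4 7.9] grip 0.211 q7 0.72
trans cm [42.61 12.4  -0.54] rot [  0.1   0.  -15.2]
```

>>> {"op": "send_rows", "data": {"rotation": [[0,0,0],[0,0,0],[0,0,-15],[0,0,-15],[0,0,-15]], "translation": [[0,0,-5],[0,0,-10],[43,12.5,-9],[43,12.5,-9],[43,12.5,-9]], "claw": [-1,-1,-1,-1,-1]}}

```text
t: 9.98
position: [0.5427, -0.0564, 0.1017]
tool_rot: [[-0.104, 0.995, 0.002], [0.995, 0.104, 0.0], [-0.0, 0.002, -1.0]]
force: [1.2, 0.2, -0.8]
grip_width: 0.21
```

```bash
python3 go.py 656.3 171 70 6.2
```

```text
t 9.97 pos [542.7 -56.4 101.7] jaw 6.0 force [ 1.2  0.2 -0.8] grip 0.21 q7 0.51
trans cm [21.44 13.66  3.19] rot [ 0.1  0.  -0.2]
```

>>> {"op": "send_rows", "data": {"rotation": [[0,0,0],[0,0,0],[0,0,0],[0,0,0],[0,0,0]], "translation": [[21.4,13.7,0],[21.4,13.7,0],[21.4,13.7,3],[21.4,13.7,3],[21.4,13.7,3]], "claw": [-1,-1,-1,-1,-1]}}

```text
t: 10.6
position: [0.6563, 0.1776, 0.0696]
tool_rot: [[-0.114, 0.994, 0.0], [0.994, 0.114, 0.004], [0.004, 0.001, -1.0]]
force: [-0.8, 0.1, -0.3]
grip_width: 0.211
```

```bash
python3 go.py 656.3 171 13 6.2; python3 - <<'E'
from h import *
import pickle
c={n:camera(n) for n in("side","top")};pickle.dump(c,open("c1.pkl","wb"))
crop(c["side"],260,140,380,240,"a6.png",6);crop(c["top"],180,170,320,270,"a6t.png",5)
E
```

```text
t 10.6 pos [656.3 177.6  69.6] jaw 6.5 force [-0.8  0.1 -0.3] grip 0.211 q7 0.18
trans cm [-0.68 -0.08  5.66] rot [ 0.  -0.2  0.3]
```

View pics/a6.png

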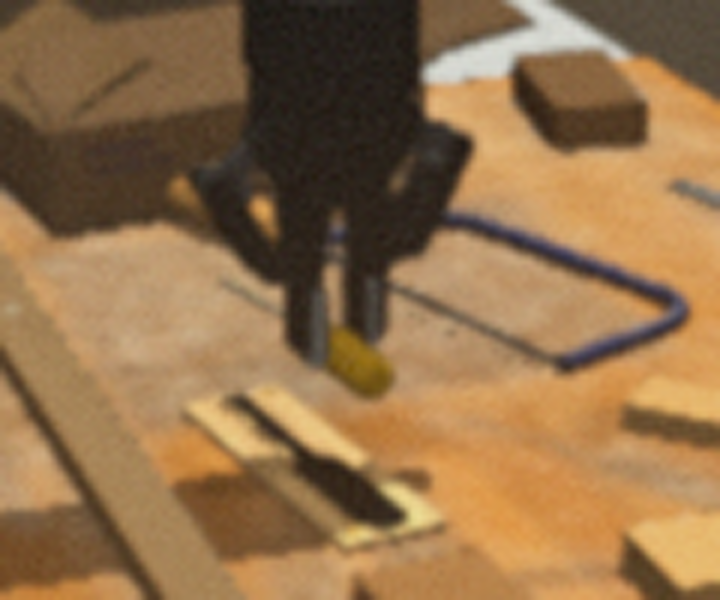

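View pics/a6t.png

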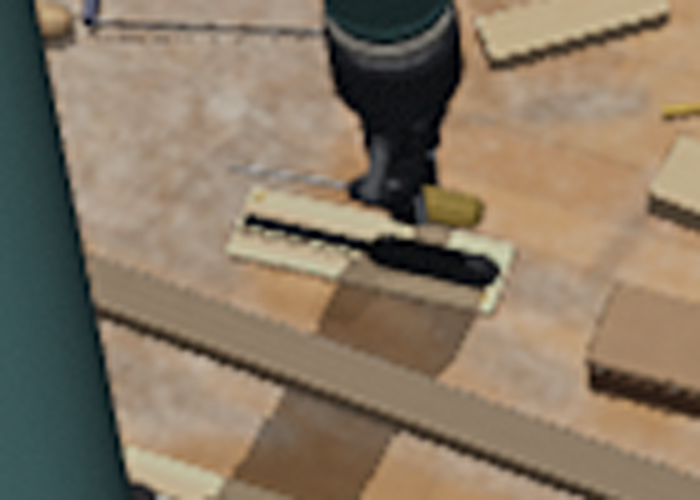

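```bash
python3 - <<'E'
from h import *
import pickle
c=pickle.load(open("c1.pkl","rb"))["top"]
for z in(.066,.074):
    P=(plane(c,[(225.7,203),(276.5,211.2)],z)*1000);print(z,P.round(1),np.linalg.norm(P[0]-P[1]),np.degrees(np.arctan2(*(P[0]-P[1])[[1,0]])))
E
```

```text
0.066 [[640.6 289.1  66. ]
 [668.4 135.1  66. ]] 156.54129213491856 100.25605399738775
0.074 [[635.8 285.7  74. ]
 [663.6 132.5  74. ]] 155.7007261563208 100.2560539973878
```

>>> {"op": "send_rows", "data": {"rotation": [[0,0,0.5],[0,0,0.5],[0,0,0.5],[0,0,0.5],[0,0,0.5]], "translation": [[-0.3,0,3],[-0.3,0,5],[-0.3,0,5.5],[-0.3,0,5.6],[-0.3,0,5.6]], "claw": [-1,-1,-1,-1,-1]}}

```text
t: 11.32
position: [0.6568, 0.1662, 0.0156]
tool_rot: [[-0.095, 0.995, 0.001], [0.995, 0.095, 0.0], [0.0, 0.001, -1.0]]
force: [-0.3, -0.7, -0.2]
grip_width: 0.212
```

```bash
python3 go.py 656 174.5 13 6; python3 - <<'E'
from h import *
import pickle
c={n:camera(n) for n in("side","top")};pickle.dump(c,open("c1.pkl","wb"))
crop(c["side"],280,170,360,250,"a7.png",7);crop(c["top"],210,190,300,250,"a7t.png",8)
E
```

```text
t 11.32 pos [656.8 166.2  15.6] jaw 5.5 force [-0.3 -0.7 -0.2] grip 0.212 q7 0.2
trans cm [0.84 0.   0.26] rot [ 0.1 -0.  -0.5]
```

View pics/a7.png

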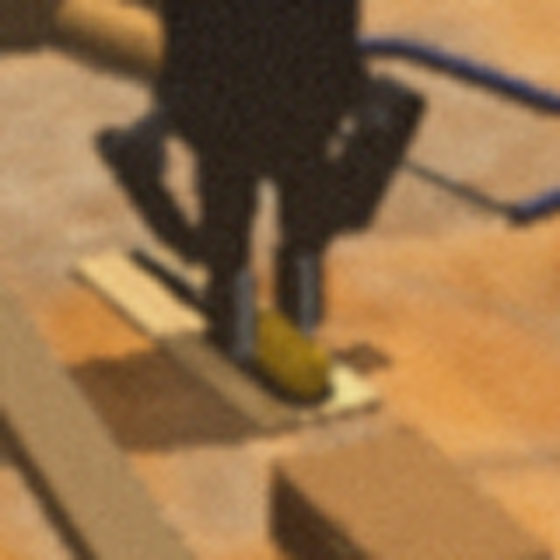

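View pics/a7t.png

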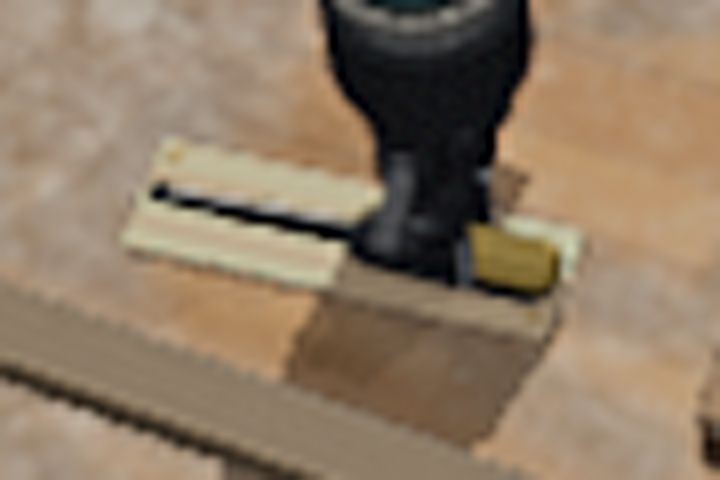

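```bash
python3 - <<'E'
from h import *
import pickle
c=pickle.load(open("c1.pkl","rb"))["top"]
from cell import read_state
print(read_state()["position"])
for z in(.012,.020):
    P=(plane(c,[(228.7,213.8),(279.4,222.6)],z)*1000);print(z,P.round(1),np.linalg.norm(P[0]-P[1]),np.degrees(np.arctan2(*(P[0]-P[1])[[1,0]])))
E
```

```text
[0.65674562 0.16638745 0.01570951]
0.012 [[639.1 286.   12. ]
 [665.8 127.8  12. ]] 160.4132854006762 99.59947621840512
0.02 [[634.6 282.7  20. ]
 [661.2 125.4  20. ]] 159.5820561264567 99.59947621840506
```

>>> {"op": "send_rows", "data": {"rotation": [[0,0,-0.5],[0,0,-0.5],[0,0,-0.5],[0,0,-0.5]], "translation": [[0.3,0,0],[0.3,0,0.2],[0.3,0,0.3],[0.3,0,0.3]], "claw": [-1,-1,-1,-1]}}

```text
t: 11.92
position: [0.6559, 0.1698, 0.0125]
tool_rot: [[-0.104, 0.995, 0.0], [0.995, 0.104, 0.001], [0.001, 0.0, -1.0]]
force: [-1.8, 1.4, 4.5]
grip_width: 0.213
```

>>> {"op": "send_rows", "data": {"rotation": [[0,0,0],[0,0,0],[0,0,0],[0,0,0],[0,0,0]], "translation": [[0,0,0],[0,0,0],[0,0,0],[0,0,-4],[0,0,-9]], "claw": [-1,-0.2,0,0,0]}}

```text
t: 12.55
position: [0.6547, 0.1687, 0.1011]
tool_rot: [[-0.104, 0.995, -0.003], [0.995, 0.104, -0.002], [-0.001, -0.003, -1.0]]
force: [0.5, 1.0, -0.1]
grip_width: 0.505
```

```bash
python3 go.py 464 19 90 43
```

```text
t 12.55 pos [654.7 168.7 101.1] jaw 6.0 force [ 0.5  1.  -0.1] grip 0.505 q7 0.16
trans cm [-12.91 -20.52   1.2 ] rot [ -0.2   0.  -37. ]
```

>>> {"op": "send_rows", "data": {"rotation": [[0,0,-37],[0,0,-37],[0,0,-37],[0,0,-37],[0,0,-37]], "translation": [[-12.9,-20.5,1],[-12.9,-20.5,1],[-12.9,-20.5,1],[-12.9,-20.5,1],[-12.9,-20.5,1]], "claw": [0,0,0,0,0]}}

```text
t: 13.18
position: [0.4594, 0.0158, 0.0915]
tool_rot: [[-0.677, 0.736, -0.007], [0.736, 0.677, -0.002], [0.004, -0.006, -1.0]]
force: [0.9, 0.0, 0.3]
grip_width: 0.5
```

>>> {"op": "send_rows", "data": {"rotation": [[0,0,0],[0,0,0],[0,0,0]], "translation": [[0,0,0],[0,0,0],[0,0,0]], "claw": [0,0,0]}}

```text
t: 13.55
position: [0.4667, 0.0205, 0.0918]
tool_rot: [[-0.683, 0.731, 0.001], [0.731, 0.683, 0.0], [-0.001, 0.001, -1.0]]
force: [-0.4, 0.1, 0.4]
grip_width: 0.504
```

```bash
python3 go.py 465 19 4 43;python3 - <<'E'
from h import *
import pickle
c={n:camera(n) for n in("side","top")};pickle.dump(c,open("c2.pkl","wb"))
crop(c["side"],190,170,350,290,"a8.png",5);crop(c["top"],170,190,330,310,"a8t.png",5)
E
```

```text
t 13.55 pos [466.7  20.5  91.8] jaw 43.1 force [-0.4  0.1  0.4] grip 0.504 q7 0.85
trans cm [ 0.01 -0.23  8.78] rot [0.1 0.  0.1]
```

View pics/a8.png

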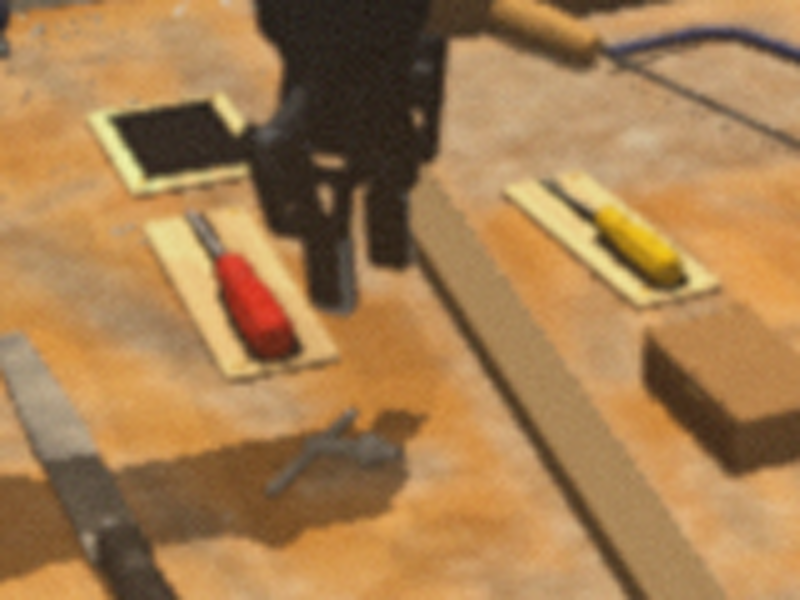

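View pics/a8t.png

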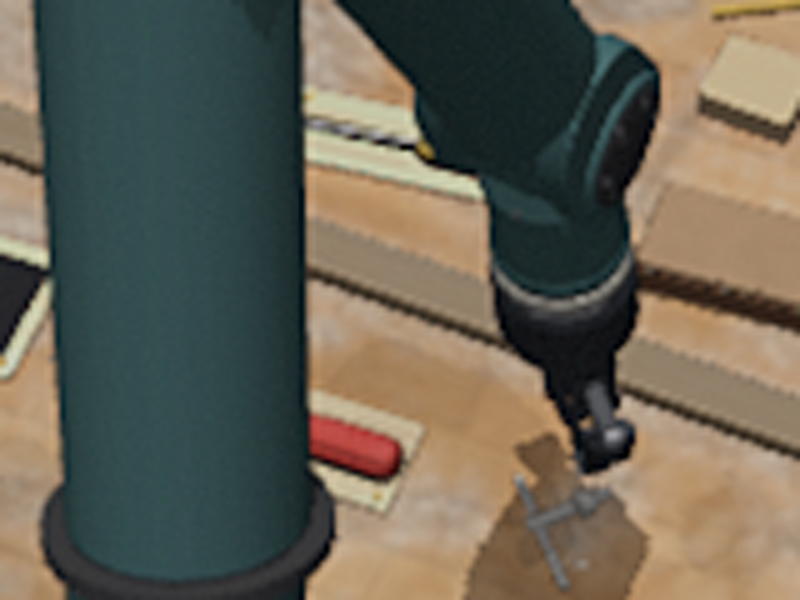

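Both drivers lie on their boards, red at side crop (255,310) and yellow at (640,245). The gripper is above the key. I'll grip its head.

>>> {"op": "send_rows", "data": {"rotation": [[0,0,0],[0,0,0],[0,0,0],[0,0,0],[0,0,0]], "translation": [[0,-0.2,4],[0,-0.2,8.6],[0,-0.2,8.6],[0,-0.2,8.6],[0,-0.2,8.6]], "claw": [0,0,0,0,-1]}}

```text
t: 14.28
position: [0.465, 0.0183, 0.0074]
tool_rot: [[-0.682, 0.732, 0.003], [0.732, 0.682, 0.0], [-0.002, 0.002, -1.0]]
force: [0.4, -0.3, 0.8]
grip_width: 0.297
```

>>> {"op": "send_rows", "data": {"rotation": [[0,0,0],[0,0,0],[0,0,0],[0,0,0]], "translation": [[0,0,0],[0,0,0],[0,0,0],[0,0,0]], "claw": [-1,-1,-1,-1]}}

```text
t: 14.78
position: [0.465, 0.0182, 0.007]
tool_rot: [[-0.681, 0.732, 0.003], [0.732, 0.681, 0.0], [-0.002, 0.002, -1.0]]
force: [-0.7, 0.2, 7.6]
grip_width: 0.152
```

```bash
python3 go.py 665.3 -216.9 60 29;python3 - <<'E'
from h import *
c=camera("side");crop(c,230,200,310,280,"a9.png",7)
E
```

```text
t 14.78 pos [465.   18.2   7. ] jaw 43.0 force [-0.7  0.2  7.6] grip 0.152 q7 0.89
trans cm [-30.86  -1.36  -5.25] rot [ 0.1  0.1 14. ]
```

View pics/a9.png

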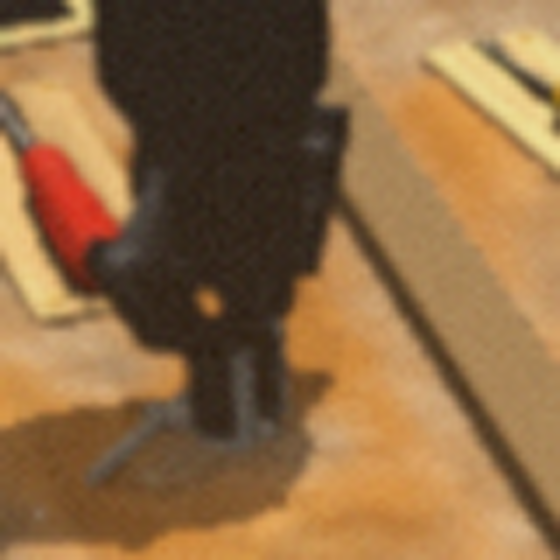

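>>> {"op": "send_rows", "data": {"rotation": [[0,0,0],[0,0,0],[0,0,14],[0,0,14],[0,0,14]], "translation": [[0,0,-4],[0,0,-9],[-30.8,-1.4,-7],[-30.8,-1.4,-7],[-30.8,-1.4,-7]], "claw": [-1,-1,-1,-1,-1]}}

```text
t: 15.45
position: [0.5862, -0.1251, 0.0844]
tool_rot: [[-0.485, 0.874, 0.001], [0.874, 0.485, 0.0], [-0.0, 0.001, -1.0]]
force: [0.6, 0.2, -1.1]
grip_width: 0.15
```

```bash
python3 go.py 665.3 -216.9 70 29
```

```text
t 15.45 pos [ 586.2 -125.1   84.4] jaw 29.0 force [ 0.6  0.2 -1.1] grip 0.15 q7 0.91
trans cm [-11.86   2.46   1.44] rot [0.1 0.  0. ]
```

>>> {"op": "send_rows", "data": {"rotation": [[0,0,0],[0,0,0],[0,0,0],[0,0,0],[0,0,0]], "translation": [[-11.9,2.5,1.4],[-11.9,2.5,1.4],[-11.9,2.5,1.4],[-11.9,2.5,1.4],[-11.9,2.5,1.4]], "claw": [-1,-1,-1,-1,-1]}}

```text
t: 16.08
position: [0.6636, -0.214, 0.0696]
tool_rot: [[-0.486, 0.874, -0.002], [0.874, 0.486, 0.002], [0.002, -0.0, -1.0]]
force: [0.8, 1.0, 0.4]
grip_width: 0.146
```

>>> {"op": "send_rows", "data": {"rotation": [[0,0,0],[0,0,0]], "translation": [[0,0,0],[0,0,0]], "claw": [-1,-1]}}

```text
t: 16.32
position: [0.6645, -0.2154, 0.07]
tool_rot: [[-0.485, 0.874, 0.0], [0.874, 0.485, 0.0], [0.0, 0.0, -1.0]]
force: [-0.5, -0.4, -1.3]
grip_width: 0.148
```

```bash
python3 go.py 665.3 -216.9 14 29;python3 - <<'E'
from h import *
import pickle
c={n:camera(n) for n in("side","top")};pickle.dump(c,open("c3.pkl","wb"))
crop(c["side"],330,230,430,330,"b1.png",6);crop(c["top"],330,200,430,290,"b1t.png",6.5)
E
```

```text
t 16.32 pos [ 664.5 -215.4   70. ] jaw 29.0 force [-0.5 -0.4 -1.3] grip 0.148 q7 0.99
trans cm [-0.17  0.    5.6 ] rot [ 0. -0.  0.]
```

View pics/b1.png

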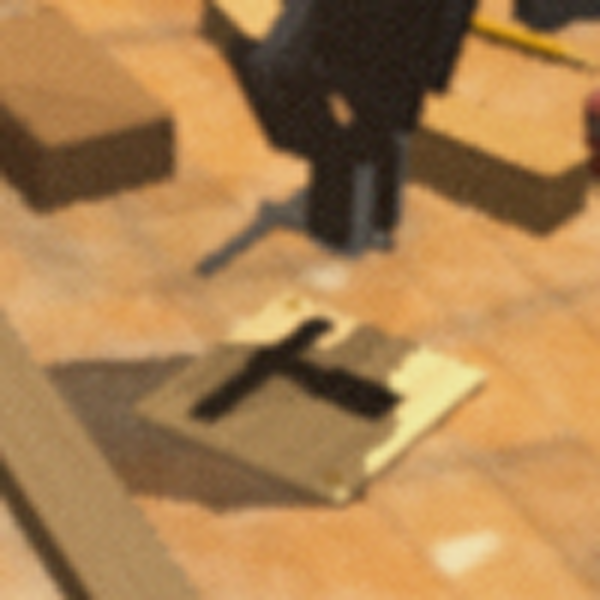

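View pics/b1t.png

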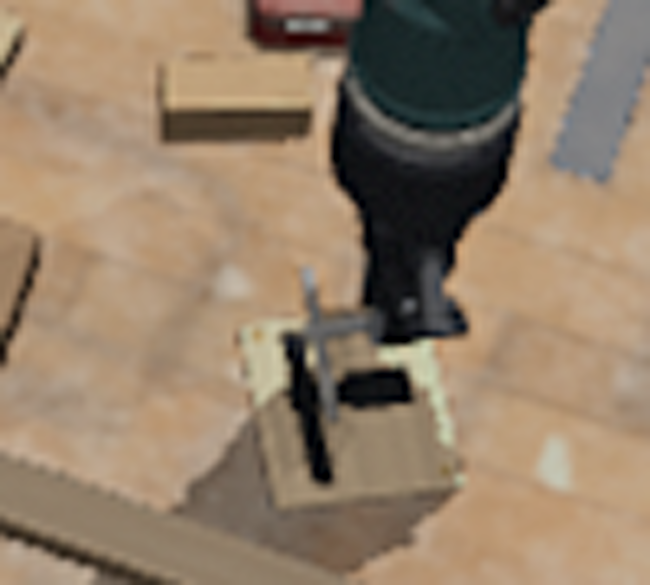

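```bash
cat > m6.py <<'E'
import pickle,meas
from m5 import *
E
python3 - <<'E'
from h import *
import pickle
c=pickle.load(open("c3.pkl","rb"))
T=lambda x,y,k,u,v:(x/k+u-.5+.5/k,y/k+v-.5+.5/k)
t=lambda x,y:T(x,y,6.5,330,200);s=lambda x,y:T(x,y,6,330,230)
def tri(a,b):
    oa,da=ray(c["top"],a);ob,db=ray(c["side"],b);da=da[0];db=db[0]
    S=np.linalg.lstsq(np.c_[da,-db],ob-oa,rcond=None)[0];return (oa+S[0]*da+ob+S[1]*db)/2*1000
print("near end tri",tri(t(330,418),s(203,270)).round(1),"far occluded; join",tri(t(318,330),s(275,215)).round(1))
a=plane(c["top"],[t(308,268),t(330,418),t(317,330)],.069)*1000;print("held z69",a.round(1),"ang",np.degrees(np.arctan2(*(a[0]-a[1])[[1,0]])),np.linalg.norm(a[0]-a[1]),"mid",(a[0]+a[1])/2)
b=plane(c["top"],[t(292,336),t(322,482)],.006)*1000;print("outline top",b.round(1),"ang",np.degrees(np.arctan2(*(b[0]-b[1])[[1,0]])),np.linalg.norm(b[0]-b[1]),b.mean(0))
b=plane(c["side"],[s(325,323),s(200,412)],.006)*1000;print("outline side",b.round(1),"ang",np.degrees(np.arctan2(*(b[0]-b[1])[[1,0]])),np.linalg.norm(b[0]-b[1]),b.mean(0))
E
```

```text
near end tri [ 611.1 -208.4   64.6] far occluded; join [ 648.3 -189.9   67.9]
held z69 [[ 676.6 -175.9   69. ]
 [ 607.8 -208.8   69. ]
 [ 647.7 -189.7   69. ]] ang 25.53390445232525 76.27424336346213 mid [ 642.16462436 -192.35959841   69.        ]
outline top [[ 678.1 -173.2    6. ]
 [ 611.1 -209.7    6. ]] ang 28.59594823143306 76.25219576902622 [ 644.57828935 -191.43261542    6.        ]
outline side [[ 679.7 -173.5    6. ]
 [ 613.3 -207.     6. ]] ang 26.803179237760485 74.36795238581915 [ 646.51973656 -190.21862828    6.        ]
```

```bash
python3 go.py 666.3 -214.2 13.5 31
```

```text
t 16.43 pos [ 664.6 -215.9   69.9] jaw 29.0 force [ 0.6 -0.5 -1. ] grip 0.146 q7 0.99
trans cm [0.06 0.23 5.64] rot [ 0. -0. -2.]
```

>>> {"op": "send_rows", "data": {"rotation": [[0,0,-2],[0,0,-2],[0,0,-2],[0,0,-2],[0,0,-2]], "translation": [[0.1,0.2,3],[0.1,0.2,5],[0.1,0.2,5.5],[0.1,0.2,5.6],[0.1,0.2,5.6]], "claw": [-1,-1,-1,-1,-1]}}

```text
t: 17.05
position: [0.6665, -0.2149, 0.0143]
tool_rot: [[-0.514, 0.858, 0.001], [0.858, 0.514, -0.001], [-0.001, 0.001, -1.0]]
force: [-0.3, -0.1, -0.5]
grip_width: 0.15
```

```bash
python3 go.py 666.3 -214.2 13 31;python3 - <<'E'
from h import *
import pickle
c={n:camera(n) for n in("side","top")};pickle.dump(c,open("c3.pkl","wb"))
crop(c["side"],330,240,430,330,"b2.png",6);crop(c["top"],340,220,430,290,"b2t.png",8)
E
```

```text
t 17.05 pos [ 666.5 -214.9   14.3] jaw 31.0 force [-0.3 -0.1 -0.5] grip 0.15 q7 1.03
trans cm [0.07 0.02 0.13] rot [ 0.   0.1 -0. ]
```

View pics/b2.png

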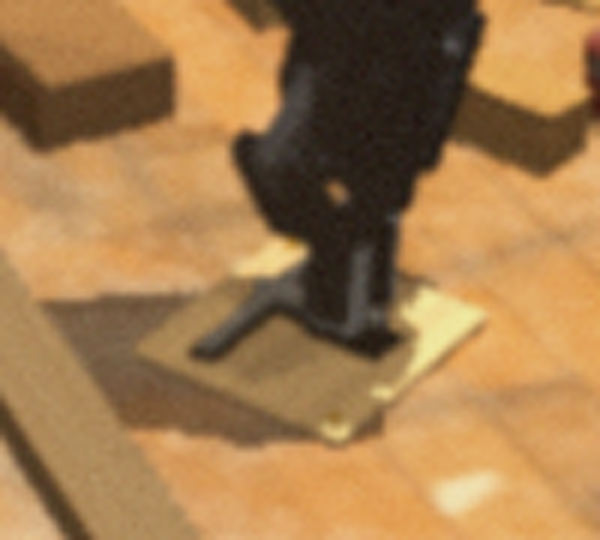

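View pics/b2t.png

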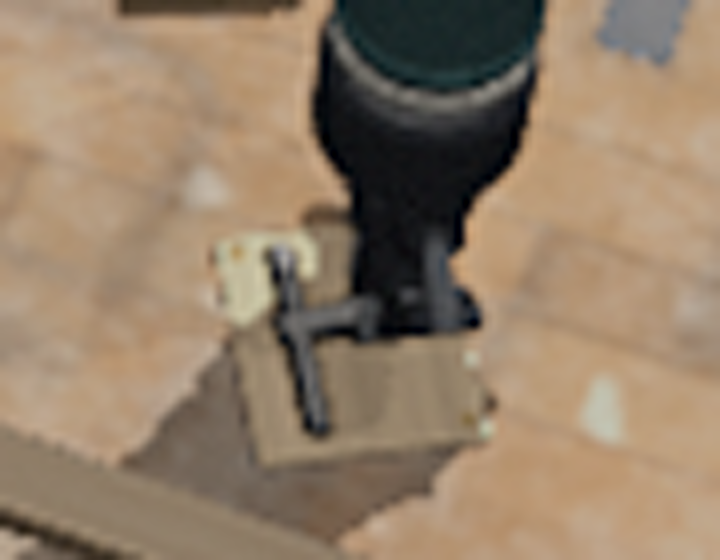

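The key's bar is over its outline, at top crop (280,255) to (318,430). I'll lower the last millimetre and release.

>>> {"op": "send_rows", "data": {"rotation": [[0,0,0],[0,0,0],[0,0,0],[0,0,0],[0,0,0]], "translation": [[0,0,0.1],[0,0,0.1],[0,0,0.1],[0,0,-3],[0,0,-9]], "claw": [-1,-0.4,-0.2,-0.2,0.8]}}

```text
t: 17.77
position: [0.6637, -0.2134, 0.1018]
tool_rot: [[-0.515, 0.857, -0.006], [0.857, 0.515, 0.002], [0.005, -0.004, -1.0]]
force: [0.4, -1.2, -0.0]
grip_width: 0.598
```

```bash
python3 go.py 643.5 -2 110 4
```

```text
t 17.77 pos [ 663.7 -213.4  101.8] jaw 31.0 force [ 0.4 -1.2 -0. ] grip 0.598 q7 1.0
trans cm [19.17  9.15 -0.77] rot [-0.3 -0.2 27. ]
```

>>> {"op": "send_rows", "data": {"rotation": [[-0.3,-0.2,27],[-0.3,-0.2,27],[-0.3,-0.2,27],[-0.3,-0.2,27],[-0.3,-0.2,27]], "translation": [[19.2,9.2,-0.8],[19.2,9.2,-0.8],[19.2,9.2,-0.8],[19.2,9.2,-0.8],[19.2,9.2,-0.8]], "claw": [0.8,0.8,0.8,0.8,0.8]}}

```text
t: 18.4
position: [0.6458, 0.0018, 0.1114]
tool_rot: [[-0.075, 0.997, 0.005], [0.997, 0.075, 0.0], [-0.0, 0.005, -1.0]]
force: [-0.3, -0.4, -1.0]
grip_width: 0.898
```

>>> {"op": "send_rows", "data": {"rotation": [[0,0,0],[0,0,0],[0,0,0]], "translation": [[0,0,0],[0,0,0],[0,0,0]], "claw": [0.8,0.8,0.8]}}

```text
t: 18.77
position: [0.646, -0.0045, 0.1118]
tool_rot: [[-0.067, 0.998, 0.006], [0.998, 0.067, -0.002], [-0.003, 0.006, -1.0]]
force: [0.2, -0.2, 0.8]
grip_width: 0.898
```

```bash
python3 go.py 643.5 -2 12 4;python3 - <<'E'
from h import *
import pickle
c={n:camera(n) for n in("side","top")};pickle.dump(c,open("c4.pkl","wb"))
crop(c["side"],290,180,430,320,"b3.png",4.2);crop(c["top"],260,180,430,290,"b3t.png",4.5)
E
```

```text
t 18.77 pos [646.   -4.5 111.8] jaw 3.8 force [ 0.2 -0.2  0.8] grip 0.898 q7 0.37
trans cm [ 0.3  -0.3   9.98] rot [ 0.3  0.2 -0.2]
```

View pics/b3.png

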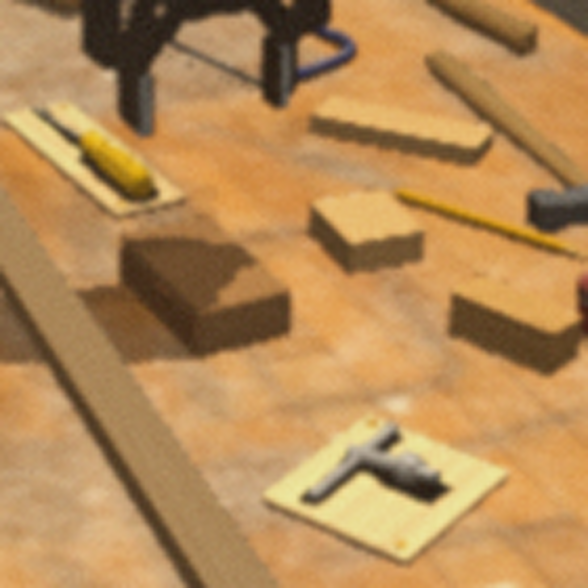

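View pics/b3t.png

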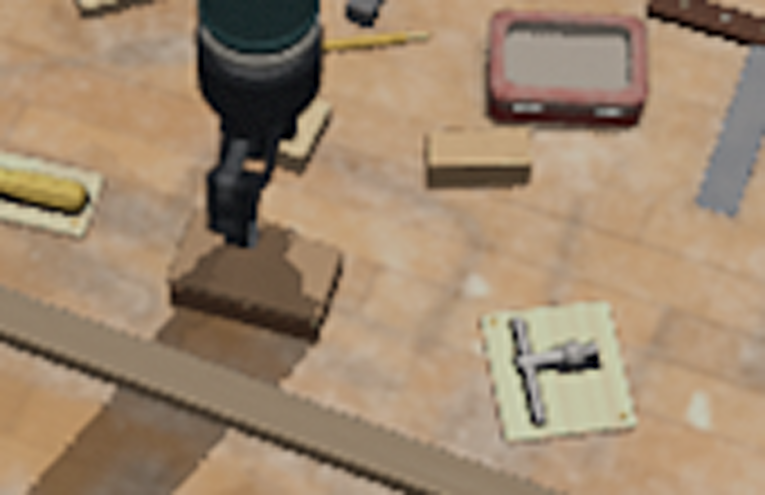

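The key lies on its outline, bar and head both covered. The block is untouched below the open jaws. I'll grip the block now.

>>> {"op": "send_rows", "data": {"rotation": [[0.3,0.2,0],[0.3,0.2,0],[0.3,0.2,0],[0.3,0.2,0],[0.3,0.2,0]], "translation": [[0.3,-0.3,4],[0.3,-0.3,8.5],[0.3,-0.3,10.5],[0.3,-0.3,10.6],[0.3,-0.3,10.6]], "claw": [0.8,0.8,0.8,0.8,-1]}}

```text
t: 19.5
position: [0.6446, -0.0003, 0.0069]
tool_rot: [[-0.069, 0.998, 0.003], [0.998, 0.069, 0.001], [0.001, 0.003, -1.0]]
force: [-0.2, 0.2, 2.2]
grip_width: 0.71
```

>>> {"op": "send_rows", "data": {"rotation": [[0,0,0],[0,0,0],[0,0,0],[0,0,0]], "translation": [[0,0,0],[0,0,0],[0,0,0],[0,0,0]], "claw": [-1,-1,-1,-1]}}

```text
t: 20.0
position: [0.6448, -0.0001, 0.0073]
tool_rot: [[-0.069, 0.998, 0.003], [0.998, 0.069, 0.001], [0.001, 0.004, -1.0]]
force: [-0.1, -0.4, 6.6]
grip_width: 0.668
```

```bash
python3 go.py 600 150 110 4;  python3 - <<'E'
from h import *
c=camera("side");crop(c,290,180,410,280,"b4.png",6)
E
```

```text
t 20.0 pos [ 6.448e+02 -1.000e-01  7.300e+00] jaw 4.0 force [-0.1 -0.4  6.6] grip 0.668 q7 0.43
trans cm [ 15.3   -3.39 -10.26] rot [ 0.2 -0.1 -0. ]
```

View pics/b4.png

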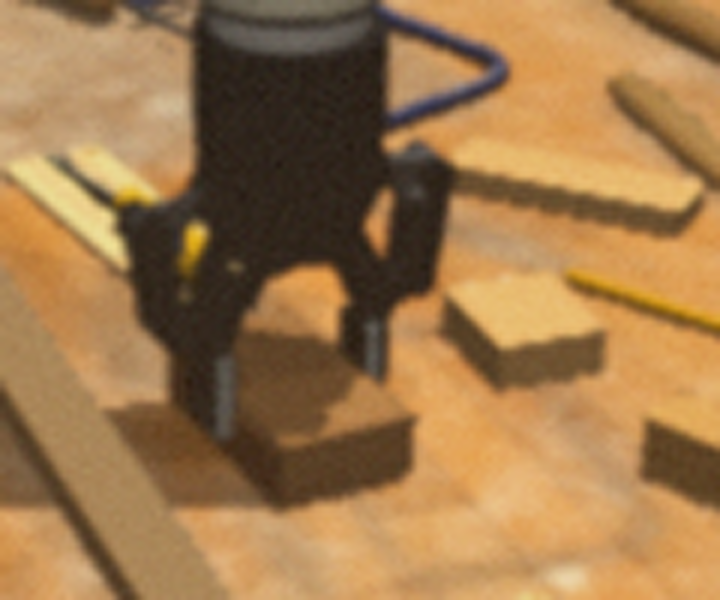

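>>> {"op": "send_rows", "data": {"rotation": [[0,0,0],[0,0,0],[0.2,0,2],[0.2,0,2],[0.2,0,2]], "translation": [[0,0,-5],[0,0,-10.5],[44.5,-15.5,-10],[44.5,-15.5,-10],[44.5,-15.5,-10]], "claw": [-1,-1,-1,-1,-1]}}

```text
t: 20.68
position: [0.5687, 0.1741, 0.1094]
tool_rot: [[-0.034, 0.999, -0.002], [0.999, 0.034, 0.002], [0.002, -0.002, -1.0]]
force: [0.4, 0.6, -1.4]
grip_width: 0.666
```

```bash
python3 go.py 458.5 434 80 2
```

```text
t 20.68 pos [568.7 174.1 109.4] jaw 2.0 force [ 0.4  0.6 -1.4] grip 0.666 q7 0.09
trans cm [ 26.34 -10.12   3.02] rot [-0.1 -0.1 -0. ]
```

>>> {"op": "send_rows", "data": {"rotation": [[0,0,0],[0,0,0],[0,0,0],[0,0,0],[0,0,0]], "translation": [[26.3,-10.1,0],[26.3,-10.1,1],[26.3,-10.1,3],[26.3,-10.1,3],[26.3,-10.1,3]], "claw": [-1,-1,-1,-1,-1]}}

```text
t: 21.3
position: [0.456, 0.4362, 0.0788]
tool_rot: [[-0.04, 0.999, -0.005], [0.999, 0.04, 0.003], [0.003, -0.005, -1.0]]
force: [1.3, 0.7, -0.3]
grip_width: 0.669
```

>>> {"op": "send_rows", "data": {"rotation": [[0,0,0],[0,0,0],[0,0,0]], "translation": [[0,0,0],[0,0,0],[0,0,0]], "claw": [-1,-1,-1]}}

```text
t: 21.68
position: [0.4608, 0.4295, 0.08]
tool_rot: [[-0.031, 1.0, -0.002], [1.0, 0.031, 0.0], [0.0, -0.002, -1.0]]
force: [0.3, -0.5, -0.2]
grip_width: 0.672
```

```bash
python3 go.py 458.5 434 30 2;python3 - <<'E'
from h import *
import pickle
c={n:camera(n) for n in("side","top")};pickle.dump(c,open("c5.pkl","wb"))
crop(c["side"],180,120,320,260,"b5.png",4.2);crop(c["top"],100,180,270,310,"b5t.png",4.5)
E
```

```text
t 21.68 pos [460.8 429.5  80. ] jaw 1.8 force [ 0.3 -0.5 -0.2] grip 0.672 q7 -0.31
trans cm [ 0.46 -0.21  5.  ] rot [-0.1 -0.  -0.2]
```

View pics/b5.png

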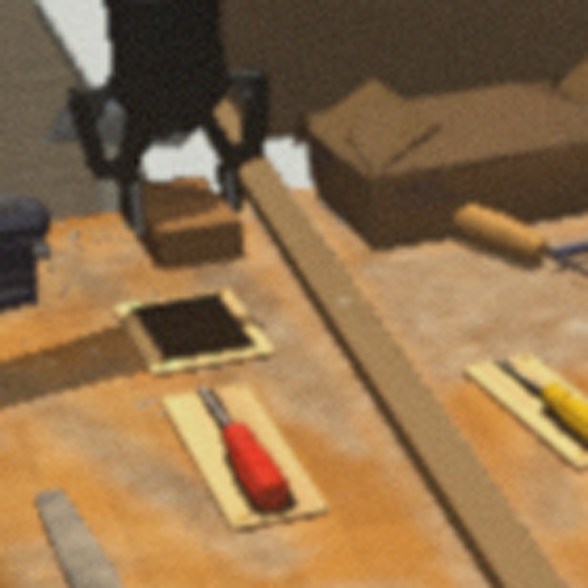

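View pics/b5t.png

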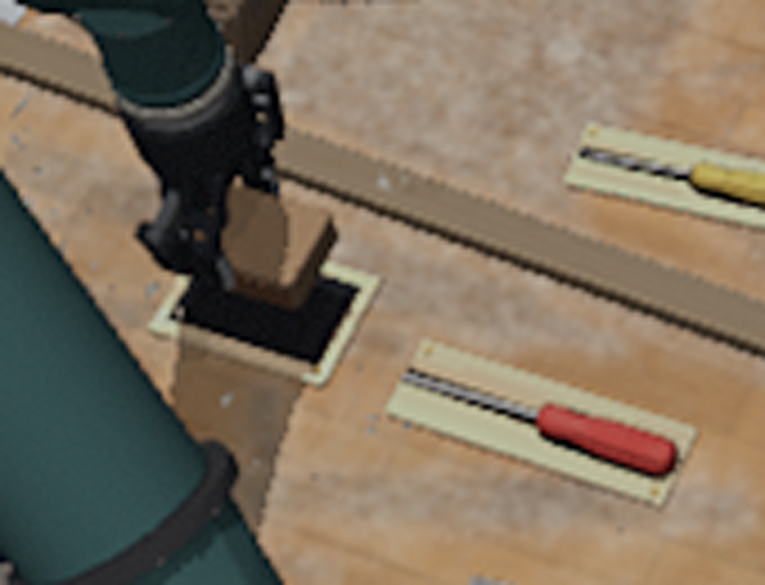

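>>> {"op": "send_rows", "data": {"rotation": [[0,0,-0.2],[0,0,-0.2],[0,0,-0.2],[0,0,-0.2],[0,0,-0.2]], "translation": [[0.4,-0.2,3],[0.4,-0.2,5.5],[0.4,-0.2,6.2],[0.4,-0.2,6.2],[0.4,-0.2,6.2]], "claw": [-1,-1,-1,-1,-1]}}

```text
t: 22.4
position: [0.4581, 0.4359, 0.0186]
tool_rot: [[-0.037, 0.999, -0.001], [0.999, 0.037, 0.002], [0.002, -0.001, -1.0]]
force: [-0.0, 0.3, -0.4]
grip_width: 0.668
```

```bash
python3 go.py 458.5 434 14 2;python3 - <<'E'
from h import *
import pickle
c={n:camera(n) for n in("side","top")};pickle.dump(c,open("c5.pkl","wb"))
crop(c["side"],195,160,265,220,"b6.png",10);crop(c["top"],125,215,195,275,"b6t.png",10)
E
```

```text
t 22.4 pos [458.1 435.9  18.6] jaw 2.1 force [-0.   0.3 -0.4] grip 0.668 q7 -0.27
trans cm [-0.19  0.03  0.46] rot [-0.1 -0.1  0.1]
```

View pics/b6.png

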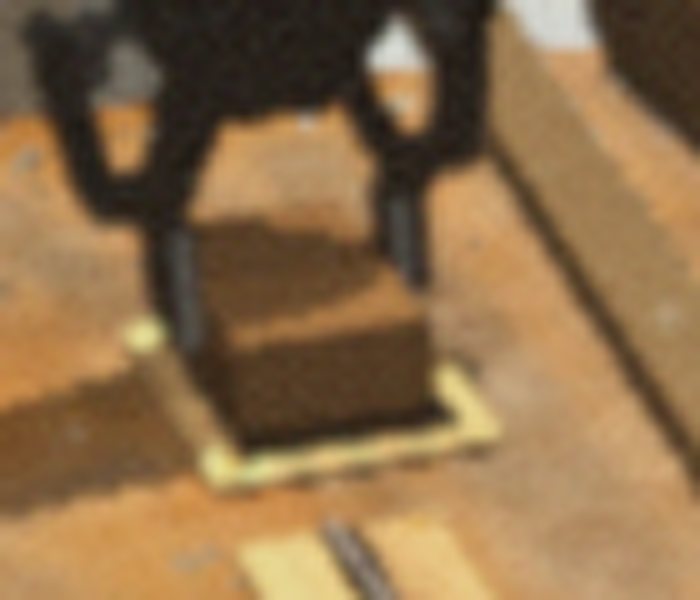

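View pics/b6t.png

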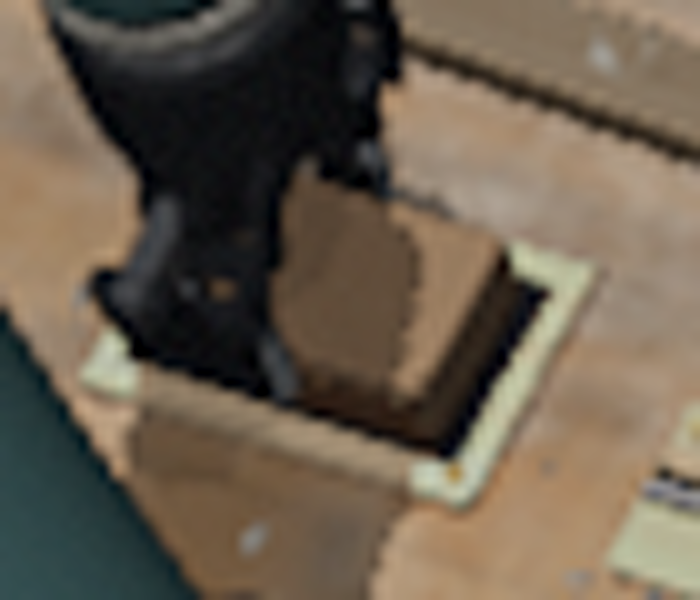

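```bash
python3 - <<'E'
from h import *
import pickle
c=pickle.load(open("c5.pkl","rb"))
T=lambda x,y,k,u,v:(x/k+u-.5+.5/k,y/k+v-.5+.5/k)
t=lambda x,y:T(x,y,10,125,215);s=lambda x,y:T(x,y,10,195,160)
print((plane(c["top"],[t(507,243),t(408,402)],.0423)*1000).round(1))
print((plane(c["side"],[s(428,312),s(232,343)],.0423)*1000).round(1))
print("outline",(plane(c["top"],[t(550,290),t(445,455)],.006)*1000).round(1))
print("board corners",(plane(c["top"],[t(600,262),t(462,508),t(85,380)],.006)*1000).round(1))
print("outline side",(plane(c["side"],[s(452,412),s(248,448)],.006)*1000).round(1))
E
```

```text
[[484.5 381.6  42.3]
 [426.1 382.5  42.3]]
[[488.7 382.6  42.3]
 [430.7 381.2  42.3]]
outline [[491.8 379.2   6. ]
 [429.9 381.1   6. ]]
board corners [[506.  369.8   6. ]
 [415.9 367.8   6. ]
 [413.7 493.5   6. ]]
outline side [[494.8 391.    6. ]
 [432.9 387.9   6. ]]
```

>>> {"op": "send_rows", "data": {"rotation": [[0,0,0],[0,0,0],[0,0,0],[0,0,0],[0,0,0]], "translation": [[-0.2,0.2,0],[-0.2,0.2,0.3],[-0.2,0.2,0.5],[-0.2,0.2,0.5],[-0.2,0.2,0.5]], "claw": [-1,-1,-1,-1,-1]}}

```text
t: 23.12
position: [0.4594, 0.4337, 0.0135]
tool_rot: [[-0.038, 0.999, -0.003], [0.999, 0.038, 0.002], [0.002, -0.003, -1.0]]
force: [-1.3, -1.2, 7.4]
grip_width: 0.671
```

>>> {"op": "send_rows", "data": {"rotation": [[0,0,0],[0,0,0],[0,0,0],[0,0,0],[0,0,0]], "translation": [[0,0,0],[0,0,0],[0,0,-1],[0,0,-5],[0,0,-10]], "claw": [0.6,0.85,0.85,0.85,0.85]}}

```text
t: 23.75
position: [0.4589, 0.4332, 0.1131]
tool_rot: [[-0.038, 0.999, -0.004], [0.999, 0.038, -0.0], [-0.0, -0.004, -1.0]]
force: [1.4, 0.5, -0.5]
grip_width: 0.925
```

```bash
python3 go.py 300 560 250 50
```

```text
t 23.75 pos [458.9 433.2 113.1] jaw 2.2 force [ 1.4  0.5 -0.5] grip 0.925 q7 -0.33
trans cm [ 13.27 -15.46 -13.63] rot [ -0.2  -0.1 -47.8]
```

Moving the arm clear, back near the start, for the final check.

>>> {"op": "send_rows", "data": {"rotation": [[0,0,0],[0,0,0],[0,0,-48],[0,0,-48],[0,0,-48]], "translation": [[0,0,-6],[0,0,-12],[20,-20,-13],[20,-20,-13],[20,-20,-13]], "claw": [0.8,0.8,0.8,0.8,0.8]}}

```text
t: 24.38
position: [0.3211, 0.5619, 0.2408]
tool_rot: [[-0.57, 0.822, -0.002], [0.822, 0.57, 0.002], [0.003, -0.001, -1.0]]
force: [0.7, 0.6, 0.1]
grip_width: 0.9
```

```bash
python3 go.py 190 690 240 70
```

```text
t 24.38 pos [321.1 561.9 240.8] jaw 34.7 force [0.7 0.6 0.1] grip 0.9 q7 -0.26
trans cm [17.99 -3.48  0.14] rot [  0.   -0.2 -35.3]
```

>>> {"op": "send_rows", "data": {"rotation": [[0,0,-35],[0,0,-35],[0,0,-35],[0,0,-35],[0,0,-35]], "translation": [[18,-3.5,0],[18,-3.5,0],[18,-3.5,0],[18,-3.5,0],[18,-3.5,0]], "claw": [0.8,0.8,0.8,0.8,0.8]}}

```text
t: 25.0
position: [0.1915, 0.6896, 0.2404]
tool_rot: [[-0.936, 0.352, -0.003], [0.352, 0.936, 0.001], [0.003, -0.0, -1.0]]
force: [1.1, 0.3, -0.1]
grip_width: 0.898
```

```bash
python3 - <<'E'
from h import *
import pickle
c={n:camera(n) for n in("side","top")};pickle.dump(c,open("c6.pkl","wb"))
crop(c["side"],180,160,440,350,"f1.png",3);crop(c["top"],120,200,280,300,"f1t.png",5)
E
```

```text
(no output)
```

View pics/f1.png

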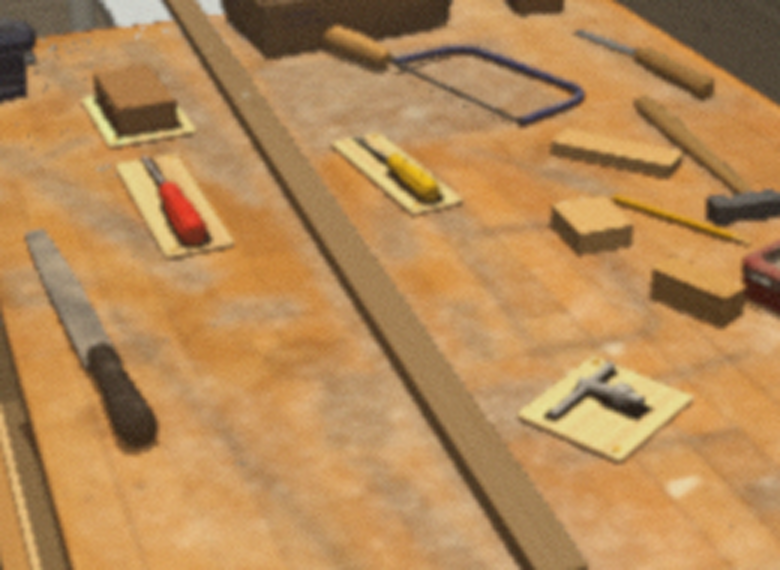

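View pics/f1t.png

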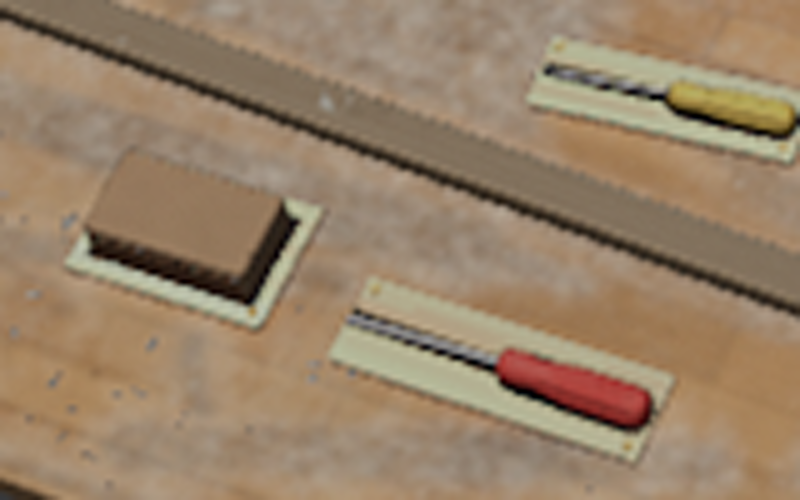

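```bash
cat > fin.py <<'E'
import meas,pickle
from meas import *
c=pickle.load(open("c6.pkl","rb"))
for n in c:
    im=c[n]["img"];hsv=cv2.cvtColor(im,cv2.COLOR_RGB2HSV).astype(int);H,S,V=hsv[...,0],hsv[...,1],hsv[...,2];top=n=="top"
    red=((H<8)|(H>172))&(S>120)&(V>70);m=comp(red,(235,278) if top else (241,232));r=rect(c[n],m,.018);print(n,"red",r[0].round(1),np.round(r[1],1),round(r[2],1))
    yel=(H>=19)&(H<30)&(S>(110 if top else 170));m2=comp(yel,(268,222) if top else (318,220));r=rect(c[n],m2,.016);print(n,"yel",r[0].round(1),np.round(r[1],1),round(r[2],1))
crop(c["top"],225,200,290,240,"g1.png",12);crop(c["top"],180,250,260,295,"g2.png",10);crop(c["top"],130,225,190,270,"g3.png",12);crop(c["top"],360,240,410,285,"g4.png",12)
T=lambda x,y,k,u,v:(x/k+u-.5+.5/k,y/k+v-.5+.5/k)
E
python3 fin.py
```

```text
side red [445.6 175.7] [ 23.9 120. ] 89.2
side yel [657.7 166.5] [24.7 96.7] 92.3
top red [443.6 174.2] [24.8 91.9] 91.1
top yel [652.7 167.3] [22.4 80. ] 97.9
```

View pics/g1.png

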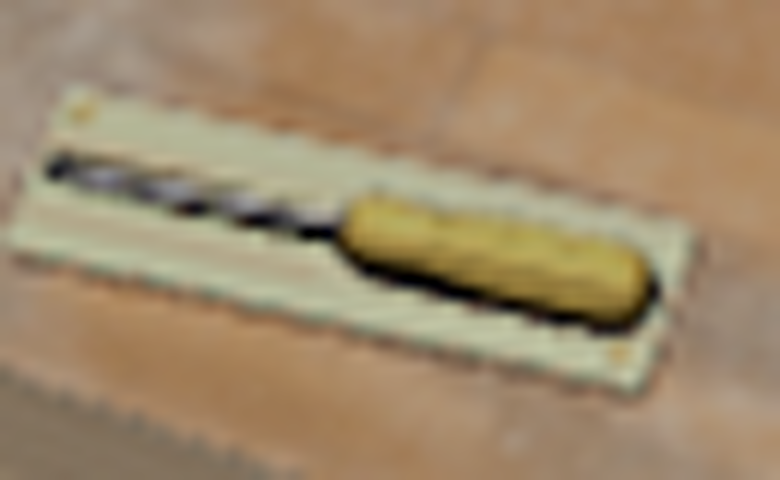

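View pics/g2.png

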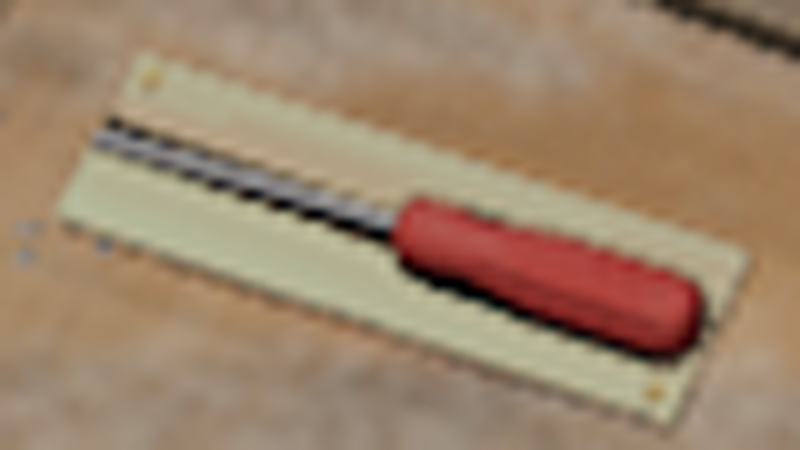

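View pics/g3.png

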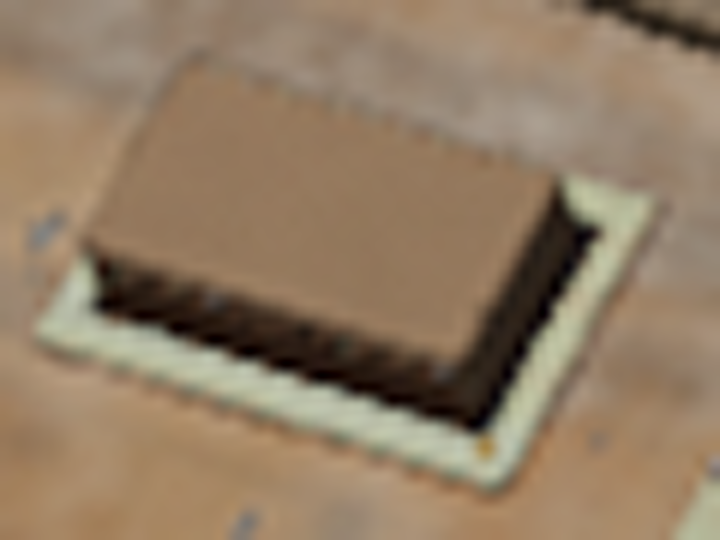

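View pics/g4.png

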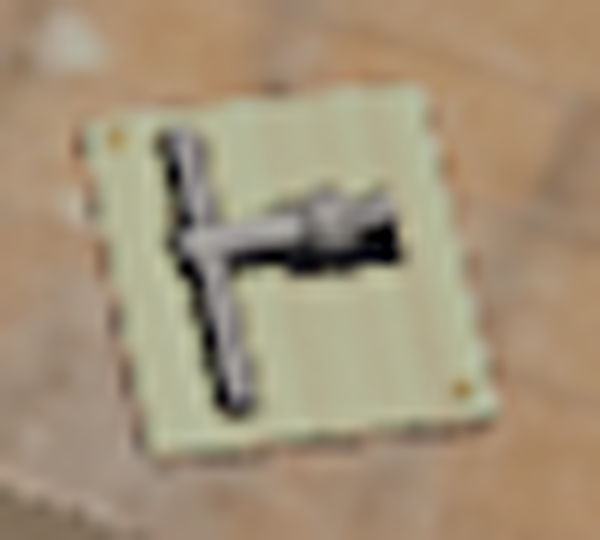

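```bash
python3 - <<'E'
from h import *
import pickle
c=pickle.load(open("c6.pkl","rb"))
T=lambda x,y,k,u,v:(x/k+u-.5+.5/k,y/k+v-.5+.5/k)
t=lambda x,y:T(x,y,10,180,250)
for z in (.009,.012): print("long tip",plane(c["top"],t(95,138),z).round(4))
print("outline tip corner",plane(c["top"],t(108,120),.006).round(4),"board left corners",plane(c["top"],[t(140,52),t(60,220)],.006).round(4))
print("long end",plane(c["top"],t(704,312),.018).round(4),"board right",plane(c["top"],[t(750,262),t(672,432)],.006).round(4))
# block: top-face corners
t=lambda x,y:T(x,y,12,130,225)
P=plane(c["top"],[t(193,55),t(560,180),t(462,365),t(82,240)],.037)*1000;print("block ctr",P.mean(0).round(1),P.round(1).tolist())
B=plane(c["top"],[t(660,200),t(498,492),t(38,335)],.006)*1000;print("board ctr from diag",((B[0]+B[2])/2).round(1))
crop(c["side"],210,185,270,250,"g5.png",9)
E
```

```text
long tip [[0.4401 0.3195 0.009 ]]
long tip [[0.4388 0.3182 0.012 ]]
outline tip corner [[0.4483 0.3201 0.006 ]] board left corners [[0.4724 0.322  0.006 ]
 [0.4133 0.3175 0.006 ]]
long end [[0.4487 0.1261 0.018 ]] board right [[0.4738 0.1242 0.006 ]
 [0.4155 0.1222 0.006 ]]
block ctr [457.5 430.5  37. ] [[485.2, 483.0, 37.0], [485.9, 380.4, 37.0], [430.6, 377.4, 37.0], [428.1, 481.4, 37.0]]
board ctr from diag [459.1 431.8   6. ]
```

View pics/g5.png

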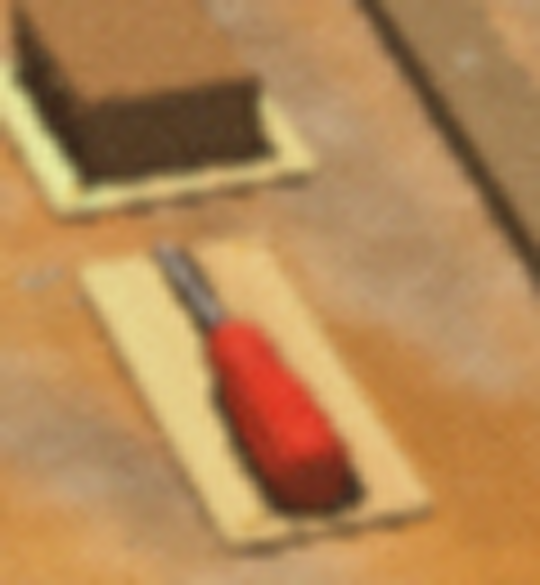

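The last checks agree within about 2 mm, so I'll hand in.

```bash
python3 - <<'E'
from h import *
import pickle
a=pickle.load(open("c0.pkl","rb"))["side"]["img"].astype(int);b=pickle.load(open("c6.pkl","rb"))["side"]["img"].astype(int)
d=(np.abs(a-b).max(2)>60).astype(np.uint8);n,l,s,ce=cv2.connectedComponentsWithStats(d)
print([(ce[i].round().tolist(),int(s[i,4])) for i in range(1,n) if s[i,4]>15])
s=read_state();print(s["t"],np.abs(s["dq"]).max())
print(finish_job())
E
```

```text
[([26.0, 56.0], 1127), ([110.0, 4.0], 23), ([79.0, 18.0], 59), ([98.0, 44.0], 19), ([115.0, 56.0], 22), ([93.0, 68.0], 22), ([118.0, 78.0], 47), ([118.0, 95.0], 18), ([112.0, 100.0], 17), ([45.0, 169.0], 77), ([213.0, 189.0], 24), ([228.0, 193.0], 97), ([317.0, 218.0], 96), ([239.0, 228.0], 154), ([337.0, 253.0], 482), ([258.0, 262.0], 69), ([373.0, 290.0], 50), ([297.0, 323.0], 243), ([341.0, 398.0], 856)]
25.1 0.007445832417342805
the job is handed in; nothing more can be done
None
```

I put all four tools away in the order you listed them and handed the job in at about 25 s of the 93 s allowed. Each lies flat on its own board, the right way round, with the gripper open and the arm clear near its start pose.

**Position checks, from the last pictures:**

| Tool | Result |
|---|---|
| Long screwdriver | Blade tip and handle end about 1–2 mm from target |
| Short screwdriver | About 1 mm off lengthwise, turned about 1.7° |
| Chuck key | Bar and head cover the outline (judged by eye) |
| Sanding block | Centre about 2 mm from the board's centre |

**Disagreement between cameras:** The two cameras differ by 2–5 mm on where the driver handles sit sideways. The mean of the two is within about 2 mm of target for both drivers. The mask of the long handle also gave a 3 mm lengthwise offset that its tip and end points did not show.

**Other things on the bench:** A before-and-after comparison of the side view found changes only at the tools, their boards and the arm. The offcuts and other items look untouched. The highest contact force I saw was about 8 N.

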